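Lay out the screw-driving station for the next gearbox

ROBOT

A 7-joint arm with a two-finger parallel gripper is mounted at the origin on the work surface. World frame = base frame: x ahead of the robot, y to its left, z up, the work surface at z = 0. Lengths are in m, angles in rad, forces in N, time in s.
With the tool pointing down it reaches from about 0.425 to 0.925 m from the base axis. Payload 6.8 kg.
Tool frame: the origin (TCP) lies at the very end of the fingers, on their centre line; the grasp point (between the pads) lies 19 mm behind it; z points along the fingers, y is the direction in which the jaws open and shut (so a half turn about z gives the same grasp; the last joint's range is limited). The gripper opens to 85 mm and grips with 20 to 120 N. Pads are 22 mm wide; open, the fingers measure 114 mm over their backs; the gripper's body (76 mm by 85 mm) begins 54 mm behind the grasp point. The pads swing forward as they close: fully open they stand 13 mm farther back than shut.
Start: joints at [1.11, 0.477, 0.022, 1.555, -0.011, 1.109, -0.083], TCP at [0.233, -0.633, 0.231] pointing down, gripper open.
Joint ranges: [-2.96, 2.96], [-0.34, 2.1], [-1.41, 1.46], [0.24, 2.44], [-1.37, 4.51], [0.17, 1.92], [-2.96, 2.96]. Speed limits (rad/s): [2.39, 2.39, 3.14, 3.14, 3.14, 3.14, 3.14].

INTERFACE

Orientations are given as a rotation vector (axis times angle).
In Python, from bench import monitor, viewer, job gives the robot as it stands. The module is installed in compiled form; this text tells all that it offers.
- The arm moves only by the tool drive_tool, never from a script. Its argument "commands" is a list of rows, each an object with "linear": the shift along the tool's x, y, z in m, a list of three; "dr": the turn, a rotation vector about the tool's x, y, z in degrees, a list of three; "jaw": the closure, from 0 (fully open) to 1 (shut). A call has 1 to 8 rows; each row shifts and turns the pose as measured when the row begins, along the tool's axes as they then stand; what a row does not reach is not made up. A row lasts 1/8 s, in which the tool goes at most 62.5 mm and 10.7 degrees, less where a joint would pass 70% of its speed; a pose out of reach is approached as far as the arm can. A call is refused whole if a number of a shift passes 0.0625 or a number of a turn 10.7, either way. A call with a gripper value outside its range is refused whole. The fingers move at their own pace and stop on an object; "force" is the grip in N (left out, the last holds). Time passes only in rows, so rows that do not move let the fingers close. It gives the time, the measured TCP pose, the force and the opening at its end, in the units of the state.
- monitor.get_obs(): the state, without advancing time (a new reading comes with each control period).
- viewer.grab_frame(name): name is "scene" or "top"; returns the picture (384x512x3 uint8, red, green, blue); there is no depth.
- viewer.calibration(name): a dict with "K" (3x3 intrinsics, pixels), "R" (3x3) and "t" (3): a world point X has camera coordinates R X + t. Camera axes: x right, y down, z forward; pixel columns grow to the right and rows downward; lengths in m; the calibration is good to about 2 mm. A picture is of the moment at which its call begins. calibration takes no time and is no camera call.
- job.hand_in(): hands the job in, once; it reports no verdict.
The state is a dict: "clock": time; "joints": joint angles; "qvel": joint speeds; "tau": joint torques, N m; "tcp_pos": TCP position; "orientation": TCP orientation; "contact_force": force on the tool from outside, world axes, zero at the start; "moment": the same for the moment, N m; "grip_width": finger opening in m.
Only numpy, scipy, OpenCV 4.12 (cv2) and the standard library are available. Lean on these libraries where they do the work, as an engineer would, in place of code of your own. Each camera call takes 0.05 s, during which the arm holds its last target.

TASK

Set up the bench for the next gearbox: first set the black shell on the grey metal jig, centred between its two white rollers and lying along the jig, then put the green cover squarely on top of the shell, knob up. Stand the yellow screw cup off the left end of the jig, in line with the jig, and the orange bit rack off the right side of the white tester, in line with the tester's middle, each upright on the bench with a clear gap of about 3 cm (left and right as seen from the robot, looking away from its base). Leave the red cup and the brass gear where they are.

Things in the scene. Friction and masses are not known exactly. Their poses are not given: they have to be found in the camera images.
- shell_mid (a point): Gearbox lower shell: black open-topped box, 50 (its x) x 84 (its y) x 24 mm high, walls 5 mm, loose, about 140 g, starts standing on the bench with its opening up. Point at its centre, 12 mm above its underside; z up. Grasp across its 50 mm width (its x).
- cover_mid (a point): Gearbox cover: green flange plate 50 (its x) x 84 (its y) x 6 mm with a raised block knob 26 (x) x 44 (y) mm on its middle, 26 mm high in all, loose, about 100 g, starts knob up on the bench. Point at its centre, 13 mm above its flat underside; z up. Grasp the knob across its 26 mm width (its x). The flange just matches the shell's outline and lies on the shell's rim; nothing interlocks.
- yellow_cup_mid (a point): Yellow round cup with screws in it, 52 mm across at the rim (48 at the foot), 36 mm high, loose, about 80 g, upright. Point on its axis, 18 mm above its underside; z up.
- rack_mid (a point): Bit rack: orange square block 44 x 44 x 30 mm with four upright steel bits rising 14 mm from its top near the middle, loose, about 120 g. Point at the centre of the block, 15 mm above its underside; x, y along its sides, z up.
- jig_seat (a point): Jig: flat grey metal plate fixed to the bench, 90 (its x) x 124 (its y) x 12 mm high, with a white roller (14 mm thick, top 26 mm above the bench) across each of its two short ends; 100 mm clear between the rollers along y. Point at the centre of the plate's top face, 12 mm above the bench; its y runs along the plate towards its left end, x away from the robot, z up. It may be turned a little.
- tester_mid (a point): Torque tester: white box fixed to the bench, 80 (its x) x 90 (its y) x 45 mm high, with a dark screen and a steel socket between a green and a red button on top (they rise to 48 mm). Point at the centre of its underside, on the bench; x away from the robot, y to the left (so its right side is at y = -45 mm), z up. It may be turned a little.
- red_cup_mid (a point): Red cup with screws, same size as the yellow one, loose; not to be moved. Point on its axis, 18 mm above its underside.
- gear_mid (a point): Brass gear with a hub, 45 mm across, 24 mm high, loose, lying flat; not to be moved. Point on its axis, 12 mm above its underside.

How it is judged:
By the outcome, as a careful person would: the job done as asked, in the order asked, and still so for the second after the job is handed in, with the robot touching nothing.
It also fails if it takes over 106 s, if anything falls off the work surface, if the arm or the gripper's body presses on something with over 40 N, if the wrist force passes 120 N, or if a joint passes its speed limit or range.

## Working session

There is one attempt and no reset: what is moved stays moved. The work goes in short steps, Python scripts to look and compute and a tool call to move; the robot and the scene stay as the last step left them, time stands still between calls to the robot, and variables do not carry over. Pictures are saved under pics/ and viewed, and the job is handed in when it is done.

Besides the shell and the picture viewer there is one more tool, called after "Call:" as name(argument=value, ...) on one line, values as JSON. drive_tool: Moves the arm, as the interface text tells. Its arguments: {"type":"object","properties":{"commands":{"type":"array"},"force":{"type":"number"}},"required":["commands"]}

```bash
mkdir -p pics; cat > h.py <<'E'
import numpy as np, cv2
from scipy.spatial.transform import Rotation as Ro
from bench import monitor, viewer, job
def grab(name, fn):
    im=viewer.grab_frame(name); cv2.imwrite('pics/'+fn, cv2.cvtColor(im,cv2.COLOR_RGB2BGR)); return im
def ray(name,u,v,z):
    c=viewer.calibration(name); K,R,t=[np.array(c[k],float) for k in 'KRt']
    d=R.T@np.linalg.inv(K)@np.array([u,v,1.]); o=-R.T@t
    return o+d*(z-o[2])/d[2]
def proj(name,X):
    c=viewer.calibration(name); K,R,t=[np.array(c[k],float) for k in 'KRt']
    p=K@(R@np.array(X,float)+t); return p[:2]/p[2]
E
python3 - <<'E'
from h import *
for n in ('scene','top'):
    grab(n,n+'0.png'); c=viewer.calibration(n); print(n,np.array(c['K']).round(1).tolist(),(-np.array(c['R']).T@np.array(c['t'])).round(3)); print(np.array(c['R']).round(3))
    im=cv2.imread('pics/'+n+'0.png'); cv2.imwrite('pics/'+n+'0b.png',cv2.resize(im,(800,600),interpolation=cv2.INTER_CUBIC))
o=monitor.get_obs(); print(o); print(Ro.from_rotvec(o['orientation']).as_matrix().round(3))
E
```

```text
scene [[346.4, 0.0, 255.1], [0.0, 346.4, 192.7], [0.0, 0.0, 1.0]] [ 0.885 -0.254  0.673]
[[ 0.589  0.808 -0.008]
 [ 0.647 -0.477 -0.595]
 [-0.485  0.345 -0.804]]
top [[492.9, 0.0, 261.1], [0.0, 492.9, 198.0], [0.0, 0.0, 1.0]] [ 0.398 -0.009  1.247]
[[ 0.008 -1.     0.   ]
 [-0.994 -0.008 -0.107]
 [ 0.107  0.001 -0.994]]
{'clock': 0.1, 'joints': array([ 1.10991578,  0.47772315,  0.02230544,  1.55633166, -0.01148962,
        1.10930849, -0.08306895]), 'qvel': array([ 0.0003705 , -0.00245305,  0.00151079, -0.00211525,  0.00040338,
        0.00131367, -0.00132532]), 'tau': array([ 4.30910455e-03, -5.97762680e+01,  1.61397535e+00, -2.81954241e+01,
        1.29656945e-02,  5.00483395e-03,  2.78356094e-05]), 'tcp_pos': array([ 0.23304491, -0.63293174,  0.23042723]), 'orientation': array([-3.09125221e+00, -5.51135060e-01,  6.24208989e-04]), 'contact_force': array([ 1.11759952, -0.00376491, -0.45988783]), 'moment': array([ 0.02056075,  0.01076987, -0.02846738]), 'grip_width': 0.0855128344113119}
[[ 0.938  0.346 -0.001]
 [ 0.346 -0.938  0.001]
 [-0.    -0.002 -1.   ]]
```

View pics/scene0b.png

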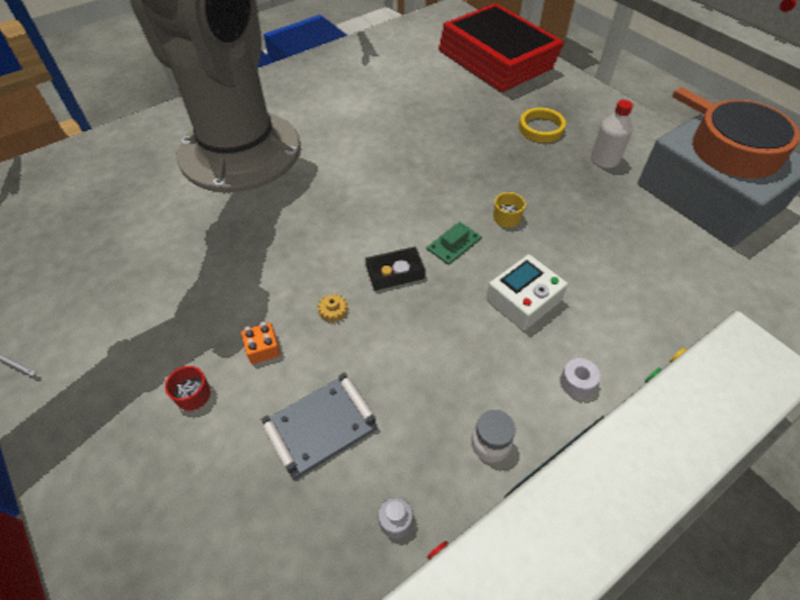

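View pics/top0b.png

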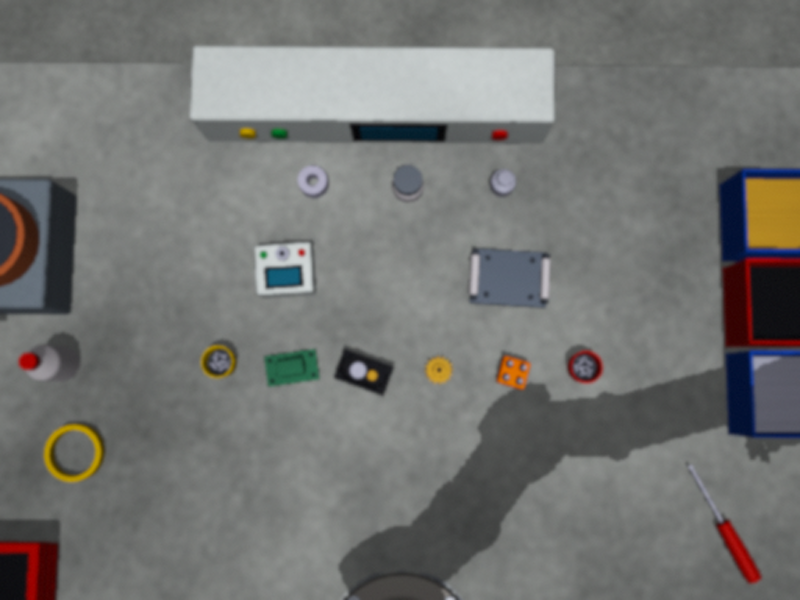

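Both views are clear. In the top view (800x600), the tester is at about (285,268), the jig (510,277), yellow cup (218,361), cover (292,367), shell (364,370), gear (438,370), rack (513,371) and red cup (585,365). Next I'll measure each one by segmentation.

```bash
cat > seg.py <<'E'
from h import *
def masks(im,roi):
    hsv=cv2.cvtColor(im,cv2.COLOR_RGB2HSV)
    H,S,V=[hsv[...,i].astype(int) for i in range(3)]
    m={'yellow':(H>=20)&(H<=32)&(S>130),'orange':(H>=6)&(H<=17)&(S>150),'green':(H>50)&(H<90)&(S>70),
       'black':(V<48),'red':((H<=5)|(H>=172))&(S>120),'white':(V>175)&(S<40),'slate':(H>100)&(H<125)&(S>25)&(V<140)}
    return m
def comps(m):
    n,l,st,c=cv2.connectedComponentsWithStats(m.astype(np.uint8))
    return [(st[i].tolist(),c[i].round(1).tolist(),l==i) for i in range(1,n) if st[i][4]>40]
E
python3 - <<'E'
from seg import *
for n in ('top','scene'):
    im=cv2.cvtColor(cv2.imread(f'pics/{n}0.png'),cv2.COLOR_BGR2RGB)
    for k,m in masks(im,None).items():
        for st,c,l in comps(m):
            if n=='top' and not(120<c[0]<400 and 140<c[1]<255): continue
            if n=='scene' and not(100<c[0]<370 and 110<c[1]<310): continue
            r=cv2.minAreaRect(np.argwhere(l)[:,::-1].astype(np.float32))
            print(n,k,st,c,np.round(r[0],1),np.round(r[1],1),round(r[2],1), ray(n,*c,0.0).round(3))
im=cv2.imread('pics/top0.png'); cv2.imwrite('pics/topc.png',cv2.resize(im[145:260,120:400],None,fx=2.85,fy=2.85,interpolation=cv2.INTER_CUBIC))
im=cv2.imread('pics/scene0.png'); cv2.imwrite('pics/scenec.png',cv2.resize(im[115:310,100:370],None,fx=2.9,fy=2.9,interpolation=cv2.INTER_CUBIC))
E
```

```text
top yellow [129, 221, 22, 21, 191] [138.8, 230.8] [139.5 231. ] [20. 21.] 90.0 [0.447 0.3   0.   ]
top yellow [273, 229, 16, 16, 208] [280.3, 236.3] [280.5 236.5] [15. 15.] 90.0 [ 0.436 -0.058  0.   ]
top orange [318, 228, 21, 21, 270] [327.9, 238.0] [328.1 237.9] [18.2 18.7] 14.0 [ 0.433 -0.178  0.   ]
top green [169, 224, 35, 23, 646] [186.2, 234.8] [186.3 234.8] [19.8 33.1] 81.9 [0.438 0.18  0.   ]
top black [215, 224, 35, 27, 383] [232.8, 237.2] [232.4 237.5] [32.  18.6] 20.6 [0.433 0.062 0.   ]
top red [364, 224, 22, 21, 169] [374.9, 234.1] [374.5 234. ] [20. 21.] 90.0 [ 0.444 -0.297  0.   ]
top white [163, 156, 37, 32, 574] [181.0, 169.5] [180.9 171.5] [30.2 34.8] 86.8 [0.605 0.197 0.   ]
top white [302, 164, 4, 23, 64] [303.5, 175.3] [303.6 175. ] [ 2.7 22.1] 4.4 [ 0.592 -0.116  0.   ]
top white [348, 167, 3, 23, 65] [349.0, 177.7] [349. 178.] [22.  2.] 90.0 [ 0.587 -0.233  0.   ]
top white [225, 233, 8, 8, 52] [228.6, 236.6] [228.5 236.5] [7. 7.] 90.0 [0.434 0.073 0.   ]
top slate [301, 159, 50, 38, 1458] [325.7, 177.6] [325.9 177.4] [48.1 35.4] 3.5 [ 0.587 -0.173  0.   ]
top
[... 619 characters left out ...]
273, 142, 35, 27, 459] [290.1, 155.0] [290.2 154.7] [17.  30.9] 51.3 [0.434 0.181 0.   ]
scene black [235, 159, 37, 27, 536] [252.7, 171.8] [252.9 171.6] [20.4 34.7] 77.2 [0.422 0.068 0.   ]
scene red [106, 234, 28, 29, 458] [119.8, 247.7] [120.5 247.5] [28.3 25.5] 45.0 [ 0.425 -0.289  0.   ]
scene white [313, 163, 50, 38, 602] [339.0, 182.9] [337.8 180.8] [32.4 38.6] 51.0 [0.577 0.218 0.   ]
scene white [252, 168, 9, 6, 44] [256.1, 170.3] [256.  170.5] [5. 8.] 90.0 [0.423 0.078 0.   ]
scene white [219, 242, 19, 25, 146] [227.5, 254.2] [227.6 254.1] [27.5  5.3] 56.3 [ 0.576 -0.109  0.   ]
scene white [169, 270, 18, 28, 161] [177.3, 283.4] [177.2 283.2] [29.1  5.5] 61.7 [ 0.57  -0.227  0.   ]
```

View pics/topc.png

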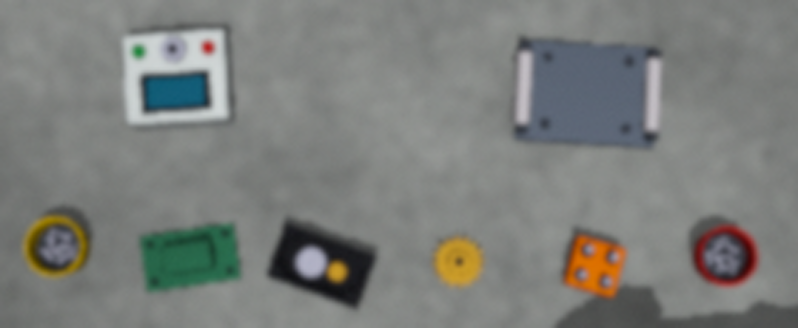

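View pics/scenec.png

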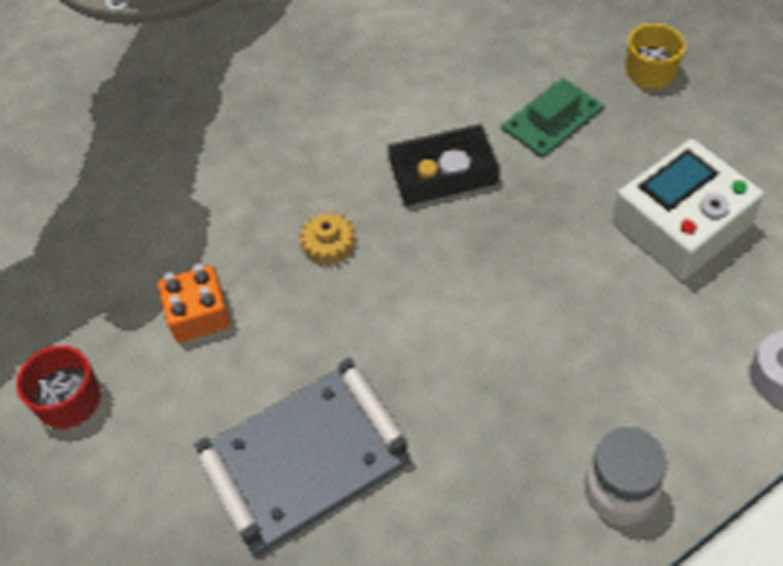

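```bash
cat > fit.py <<'E'
from h import *
from scipy.optimize import minimize
S=4
def box(lx,ly,z0,z1):
    return np.array([[a*lx/2,b*ly/2,z] for a in(-1,1) for b in(-1,1) for z in(z0,z1)])
def circ(r,z):
    a=np.linspace(0,2*np.pi,48,endpoint=False); return np.c_[r*np.cos(a),r*np.sin(a),0*a+z]
M={'shell':box(.05,.084,0,.024),'cover':np.r_[box(.05,.084,0,.006),box(.026,.044,0,.026)],
 'yellow':np.r_[circ(.024,0),circ(.026,.036)],'red':np.r_[circ(.024,0),circ(.026,.036)],
 'rack':np.r_[box(.044,.044,0,.030)],'jig':np.r_[box(.09,.124,0,.012)],'tester':box(.08,.09,0,.045)}
def hullmask(n,P,roi):
    c=viewer.calibration(n); K,R,t=[np.array(c[k],float) for k in 'KRt']
    p=(P@R.T+t)@K.T; p=p[:,:2]/p[:,2:]
    p=(p-np.array(roi[:2])+.5)*S-.5
    h=cv2.convexHull(p.astype(np.float32))
    m=np.zeros(((roi[3])*S,(roi[2])*S),np.uint8); cv2.fillConvexPoly(m,np.round(h*16).astype(np.int32),1,shift=4); return m
def place(P,q):
    c,s=np.cos(q[2]),np.sin(q[2]); return np.c_[c*P[:,0]-s*P[:,1]+q[0],s*P[:,0]+c*P[:,1]+q[1],P[:,2]]
def colmask(k,im):
    hsv=cv2.cvtColor(im,cv2.COLOR_RGB2HSV); H,Sa,V=[hsv[...,i].astype(int) for i in range(3)]
    if k=='yellow': return (H>=18)&(H<=34)&(Sa>100)
    if k=='rack': return (H>=4)&(H<=17)&(Sa>120)
    if k=='cover': return (H>50)&(H<90)&(Sa>70)
    if k=='shell': return (V<55)
    if k=='red': return ((H<=6)|(H>=170))&(Sa>100)
    if k=='tester': return (V>150)&(Sa<60)
    if k=='jig': return ((H>100)&(H<130)&(Sa>22))|((V>165)&(Sa<40))|(V<55)
def objmask(k,n,im,q0):
    P=place(M[k],q0); uv=np.array([proj(n,p) for p in P]); lo=np.floor(uv.min(0)-7).astype(int); hi=np.ceil(uv.max(0)+8).astype(int)
    roi=[*lo,*(hi-lo)]
    c=cv2.resize(im[lo[1]:hi[1],lo[0]:hi[0]],None,fx=S,fy=S,interpolation=cv2.INTER_CUBIC)
    m=colmask(k,c).astype(np.uint8); nn,l,st,_=cv2.connectedComponentsWithStats(m)
    l=(l==1+np.argmax(st[1:,4])).astype(np.uint8)
    return l,roi,c
def hull(l):
    cs,_=cv2.findContours(l,cv2.RETR_EXTERNAL,cv2.CHAIN_APPROX_NONE); h=cv2.convexHull(np.vstack(cs)); m=np.zeros_like(l); cv2.fillConvexPoly(m,h,1); return m
def fit(k,q0,ims,views,convex=True):
    D=[]
    for n in views:
        l,roi,c=objmask(k,n,ims[n],q0); 
        if convex: l=hull(l)
        D.append((n,l,roi,c))
    def cost(q,full=False):
        e=[(cv2.absdiff(hullmask(n,place(M[k],q),roi),l)).sum()/l.sum() for n,l,roi,c in D]
        return e if full else sum(e)
    best=None
    for dy in ([0] if k in('yellow','red') else [-.2,-.1,0,.1,.2]):
        q=np.array(q0)+[0,0,dy]
        s=np.array([q,q+[.012,0,0],q+[0,.012,0],q+[0,0,.15]])
        r=minimize(cost,q,method='Nelder-Mead',options=dict(initial_simplex=s,xatol=1e-4,fatol=1e-5,maxiter=200))
        if best is None or r.fun<best.fun: best=r
    return best.x,cost(best.x,True),D
def overlay(k,q,D):
    out=[]
    for n,l,roi,c in D:
        o=c[...,::-1].copy(); cs,_=cv2.findContours(l,cv2.RETR_EXTERNAL,cv2.CHAIN_APPROX_NONE); cv2.drawContours(o,cs,-1,(255,0,255),1)
        cs,_=cv2.findContours(hullmask(n,place(M[k],q),roi),cv2.RETR_EXTERNAL,cv2.CHAIN_APPROX_NONE); cv2.drawContours(o,cs,-1,(0,255,0),1)
        b=np.zeros((200,260,3),np.uint8); o=o[:200,:260]; b[:o.shape[0],:o.shape[1]]=o; out.append(b)
    return np.vstack(out)
E
python3 - <<'E'
from fit import *
ims={n:cv2.cvtColor(cv2.imread(f'pics/{n}0.png'),cv2.COLOR_BGR2RGB) for n in('top','scene')}
Q={'shell':(.432,.064,-.35),'cover':(.437,.178,.14),'yellow':(.437,.293,0),'rack':(.43,-.174,-.25),'jig':(.585,-.173,-.06),'tester':(.59,.188,.05),'red':(.437,-.29,0)}
ov={}
for k,q in Q.items():
    for v in (['top'],['scene'],['top','scene']):
        x,e,D=fit(k,q,ims,v); print(k,v,x.round(4),np.degrees(x[2]).round(1),np.round(e,3))
    ov[k]=overlay(k,x,D)
z=np.zeros((400,260,3),np.uint8)
cv2.imwrite('pics/ov1.png',np.hstack([ov['shell'],ov['cover'],ov['rack']])); cv2.imwrite('pics/ov2.png',np.hstack([ov['jig'],ov['tester'],ov['yellow']]))
E
```

```text
shell ['top'] [ 0.4313  0.0625 -0.3585] -20.5 [0.104]
shell ['scene'] [ 0.4299  0.0629 -0.3759] -21.5 [0.07]
shell ['top', 'scene'] [ 0.4306  0.0615 -0.3417] -19.6 [0.106 0.076]
cover ['top'] [0.4376 0.1791 0.1564] 9.0 [0.041]
cover ['scene'] [0.4353 0.1796 0.1809] 10.4 [0.084]Traceback (most recent call last):
  File "<stdin>", line 7, in <module>
  File "fit.py", line 50, in fit
    r=minimize(cost,q,method='Nelder-Mead',options=dict(initial_simplex=s,xatol=1e-4,fatol=1e-5,maxiter=200))
    res = _minimize_neldermead(fun, x0, args, callback, bounds=bounds,
                               **options)
    fsim[j] = func(sim[j])
              ~~~~^^^^^^^^
    fx = function(np.copy(x), *(wrapper_args + args))
  File "fit.py", line 44, in cost
    e=[(cv2.absdiff(hullmask(n,place(M[k],q),roi),l)).sum()/l.sum() for n,l,roi,c in D]
                    ~~~~~~~~^^^^^^^^^^^^^^^^^^^^^
  File "fit.py", line 12, in hullmask
    c=viewer.calibration(n); K,R,t=[np.array(c[k],float) for k in 'KRt']
ValueError: time passes only in moves, steps and waits
```

```bash
python3 - <<'E'
import re
s=open('h.py').read()
s=s.replace("def ray(","import pickle,os\nif not os.path.exists('cal.pkl'):\n    pickle.dump({n:{k:np.array(viewer.calibration(n)[k],float) for k in 'KRt'} for n in('top','scene')},open('cal.pkl','wb'))\nCAL=pickle.load(open('cal.pkl','rb'))\ndef ray(").replace("c=viewer.calibration(name)","c=CAL[name]")
open('h.py','w').write(s)
s=open('fit.py').read().replace("c=viewer.calibration(n)","c=CAL[n]"); open('fit.py','w').write(s)
E
cat > run1.py <<'E'
from fit import *
ims={n:cv2.cvtColor(cv2.imread(f'pics/{n}0.png'),cv2.COLOR_BGR2RGB) for n in('top','scene')}
Q={'shell':(.432,.064,-.35),'cover':(.437,.178,.14),'yellow':(.437,.293,0),'rack':(.43,-.174,-.25),'jig':(.585,-.173,-.06),'tester':(.59,.188,.05),'red':(.437,-.29,0)}
ov={}
for k,q in Q.items():
    for v in (['top'],['scene'],['top','scene']):
        x,e,D=fit(k,q,ims,v); print(k,v,x.round(4),np.degrees(x[2]).round(1),np.round(e,3))
    ov[k]=overlay(k,x,D)
cv2.imwrite('pics/ov1.png',np.hstack([ov['shell'],ov['cover'],ov['rack']])); cv2.imwrite('pics/ov2.png',np.hstack([ov['jig'],ov['tester'],ov['yellow']]))
E
python3 run1.py
```

```text
shell ['top'] [ 0.4313  0.0625 -0.3585] -20.5 [0.104]
shell ['scene'] [ 0.4299  0.0629 -0.3759] -21.5 [0.07]
shell ['top', 'scene'] [ 0.4306  0.0615 -0.3417] -19.6 [0.106 0.076]
cover ['top'] [0.4376 0.1791 0.1564] 9.0 [0.041]
cover ['scene'] [0.4353 0.1796 0.1809] 10.4 [0.084]
cover ['top', 'scene'] [0.4372 0.1793 0.1589] 9.1 [0.048 0.1  ]
yellow ['top'] [0.4456 0.2926 0.0486] 2.8 [0.045]
yellow ['scene'] [ 0.4433  0.2929 -0.0067] -0.4 [0.02]
yellow ['top', 'scene'] [ 0.4444  0.2923 -0.0166] -1.0 [0.064 0.043]
rack ['top'] [ 0.4325 -0.1764 -0.2596] -14.9 [0.047]
rack ['scene'] [ 0.4297 -0.1752 -0.259 ] -14.8 [0.048]
rack ['top', 'scene'] [ 0.4312 -0.1759 -0.2588] -14.8 [0.069 0.072]
jig ['top'] [ 0.5862 -0.1708 -0.0483] -2.8 [0.02]
jig ['scene'] [ 0.5848 -0.1417  0.095 ] 5.4 [0.559]
jig ['top', 'scene'] [ 0.5861 -0.171  -0.0524] -3.0 [0.021 0.623]
tester ['top'] [0.5944 0.1926 0.0101] 0.6 [0.146]
tester ['scene'] [ 0.6424  0.1679 -0.4122] -23.6 [0.329]
tester ['top', 'scene'] [0.5987 0.1909 0.0641] 3.7 [0.156 0.895]
red ['top'] [ 0.4424 -0.2887  0.126 ] 7.2 [0.054]
red ['scene'] [ 0.4388 -0.2881  0.0464] 2.7 [0.024]
red ['top', 'scene'] [ 0.4415 -0.2882  0.0823] 4.7 [0.063 0.093]
```

View pics/ov1.png

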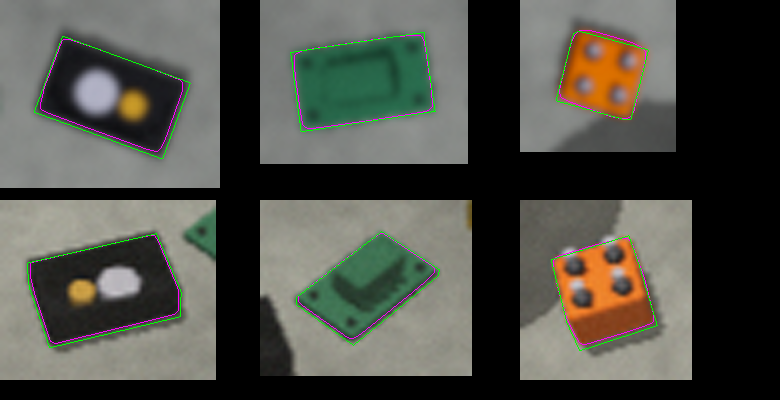

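View pics/ov2.png

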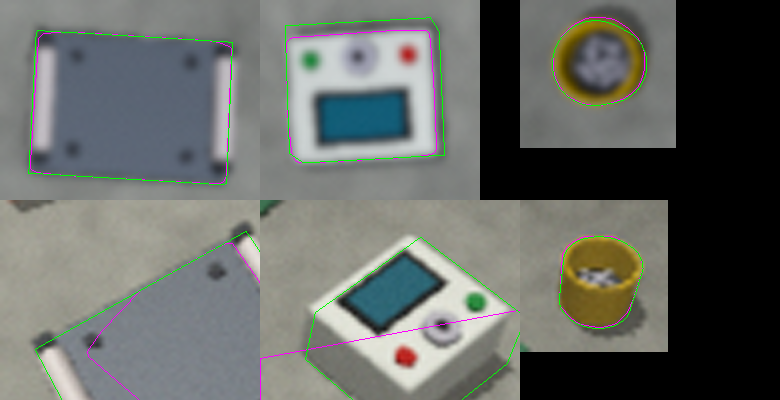

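```bash
python3 - <<'E'
import cv2,numpy as np
im=cv2.imread('pics/scene0.png'); h=cv2.cvtColor(im,cv2.COLOR_BGR2HSV)
for nm,(u,v) in dict(jig=(205,275),jig2=(190,262),bg=(260,260),tt=(345,165),tside=(322,190),tside2=(350,200),bgt=(300,200)).items(): print(nm,h[v-1:v+2,u-1:u+2].reshape(-1,3).mean(0).round())
im=cv2.imread('pics/top0.png'); h=cv2.cvtColor(im,cv2.COLOR_BGR2HSV)
for nm,(u,v) in dict(tt=(170,175),bg=(240,180)).items(): print(nm,h[v-1:v+2,u-1:u+2].reshape(-1,3).mean(0).round())
E
cat > run2.py <<'E'
import fit
from fit import *
ims={n:cv2.cvtColor(cv2.imread(f'pics/{n}0.png'),cv2.COLOR_BGR2RGB) for n in('top','scene')}
M['tester']=box(.08,.09,.045,.045)
def cm(k,im):
    hsv=cv2.cvtColor(im,cv2.COLOR_RGB2HSV); H,Sa,V=[hsv[...,i].astype(int) for i in range(3)]
    if k=='tester': m=(V>185)
    else: m=((H>=80)&(H<=140)&(Sa>12))|((V>185))|(V<60)
    m=m.astype(np.uint8); return cv2.morphologyEx(m,cv2.MORPH_OPEN,np.ones((5,5)))
fit.colmask=cm
ov={}
for k,q in {'jig':(.585,-.173,-.06),'tester':(.59,.188,.05)}.items():
    for v in (['top'],['scene'],['top','scene']):
        x,e,D=fit.fit(k,q,ims,v); print(k,v,x.round(4),np.degrees(x[2]).round(1),np.round(e,3))
        if len(v)==1: ov[k+v[0]]=overlay(k,x,D)
cv2.imwrite('pics/ov3.png',np.hstack([np.pad(o,((0,0),(0,0),(0,0))) for o in ov.values()][:3]+[ov['testerscene']]) if 0 else np.hstack([ov['jigtop'],ov['testertop']]))
cv2.imwrite('pics/ov4.png',np.hstack([ov['jigscene'],ov['testerscene']]))
E
sed -i 's/b=np.zeros((200,260,3),np.uint8); o=o\[:200,:260\]/b=np.zeros((330,400,3),np.uint8); o=o[:330,:400]/' fit.py
python3 run2.py
```

```text
jig [107.  21. 136.]
jig2 [105.  22. 136.]
bg [ 30.  21. 156.]
tt [ 28.  20. 149.]
tside [ 32.  16. 137.]
tside2 [29. 18. 96.]
bgt [ 27.  19. 154.]
tt [99. 89. 99.]
bg [ 57.   5. 140.]Traceback (most recent call last):
  File "run2.py", line 14, in <module>
    x,e,D=fit.fit(k,q,ims,v); print(k,v,x.round(4),np.degrees(x[2]).round(1),np.round(e,3))
          ^^^^^^^
AttributeError: 'function' object has no attribute 'fit'
```

```bash
sed -i 's/^import fit$/import fit as F/; s/fit\.colmask/F.colmask/; s/fit\.fit(/F.fit(/' run2.py; sed -i 's/^from fit import \*/from fit import */' run2.py
python3 run2.py
```

```text
jig ['top'] [ 0.5856 -0.1718 -0.0564] -3.2 [0.03]
jig ['scene'] [ 0.5835 -0.1695 -0.0753] -4.3 [0.098]
jig ['top', 'scene'] [ 0.585  -0.1717 -0.0484] -2.8 [0.033 0.108]
tester ['top'] [0.5931 0.1918 0.0403] 2.3 [0.149]
tester ['scene'] [0.5908 0.1892 0.0929] 5.3 [0.058]
tester ['top', 'scene'] [0.5913 0.189  0.0539] 3.1 [0.151 0.058]
```

```bash
python3 -c "
import cv2,numpy as np
a=cv2.imread('pics/ov3.png');b=cv2.imread('pics/ov4.png');cv2.imwrite('pics/ov5.png',cv2.resize(np.vstack([a,b]),(790,590)) if a.shape[1]+b.shape[1]>800 else a)"
```

```text
(no output)
```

View pics/ov5.png

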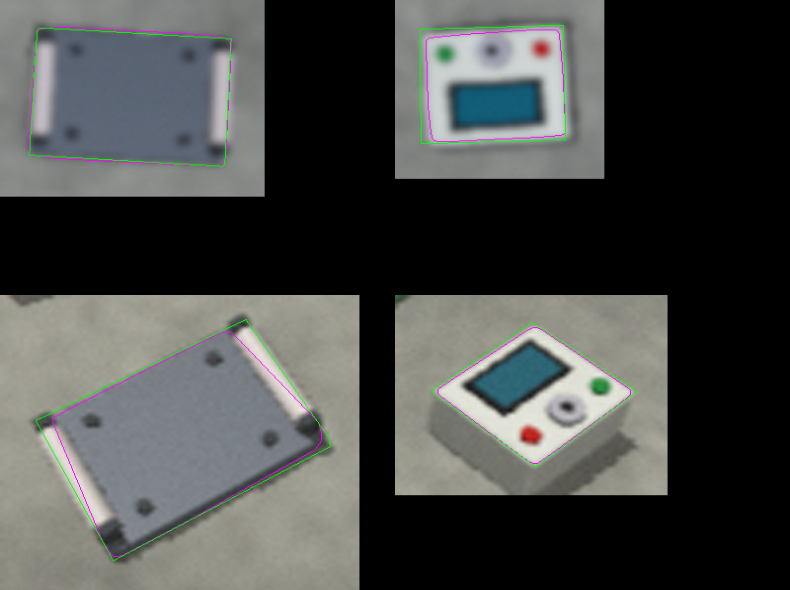

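```bash
cat > plan.py <<'E'
import sys
from h import *
def rows(p,R,tgt,psi,n,lin=3):
    c,s=np.cos(np.radians(psi)),np.sin(np.radians(psi)); Rt=np.array([[c,s,0],[s,-c,0],[0,0,-1.]])
    out=[]; tgt=np.array(tgt)
    for i in range(n):
        k=n-i; w=np.degrees(Ro.from_matrix(R.T@Rt).as_rotvec()/k).round(1)
        l=(R.T@((tgt-p)/k)).round(lin)
        out.append((l.tolist(),w.tolist())); p=p+R@l; R=R@Ro.from_rotvec(np.radians(w)).as_matrix()
    return out,p,R
def state():
    o=monitor.get_obs(); R=Ro.from_rotvec(o['orientation']).as_matrix()
    psi=np.degrees(np.arctan2(R[1,0],R[0,0])); print('t',round(o['clock'],2),'p',o['tcp_pos'].round(4),'psi',round(psi,2),'tilt',np.degrees(R[:2,2]).round(2),'F',np.round(o['contact_force'],1),'w',round(o['grip_width'],4),'q',np.round(o['joints'],2))
    return np.array(o['tcp_pos']),R
if __name__=='__main__':
    p,R=state()
    for a in sys.argv[1:]:
        v=[float(x) for x in a.split(',')]; out,p,R=rows(p,R,v[:3],v[3],int(v[4]))
        print('->',v)
        for l,w in out: print(l,w)
E
python3 plan.py .50,-.30,.23,70,8 .4306,.0618,.12,70,8
```

```text
t 0.1 p [ 0.233  -0.6329  0.2304] psi 20.22 tilt [-0.04  0.09] F [ 1.1 -0.  -0.5] w 0.0855 q [ 1.11  0.48  0.02  1.56 -0.01  1.11 -0.08]
-> [0.5, -0.3, 0.23, 70.0, 8.0]
[0.046, -0.028, 0.0] [-0.0, -0.0, -6.2]
[0.048, -0.022, 0.0] [-0.0, -0.0, -6.2]
[0.051, -0.017, 0.0] [-0.0, -0.0, -6.2]
[0.052, -0.012, 0.0] [-0.0, -0.0, -6.2]
[0.053, -0.006, 0.0] [-0.0, -0.0, -6.2]
[0.053, 0.0, 0.0] [-0.0, -0.0, -6.3]
[0.053, 0.006, 0.0] [-0.0, -0.0, -6.2]
[0.052, 0.012, 0.001] [-0.1, -0.1, -6.3]
-> [0.4306, 0.0618, 0.12, 70.0, 8.0]
[0.04, -0.024, 0.014] [0.0, 0.0, 0.0]
[0.039, -0.024, 0.014] [0.0, 0.0, 0.0]
[0.04, -0.024, 0.014] [0.0, 0.0, 0.0]
[0.039, -0.023, 0.013] [0.0, 0.0, 0.0]
[0.04, -0.024, 0.014] [0.0, 0.0, 0.0]
[0.039, -0.023, 0.013] [0.0, 0.0, 0.0]
[0.04, -0.024, 0.014] [0.0, 0.0, 0.0]
[0.039, -0.023, 0.013] [0.0, 0.0, 0.0]
```

Call:
drive_tool(commands=[{"linear": [0.046, -0.028, 0], "dr": [0, 0, -6.2], "jaw": 0}, {"linear": [0.048, -0.022, 0], "dr": [0, 0, -6.2], "jaw": 0}, {"linear": [0.051, -0.017, 0], "dr": [0, 0, -6.2], "jaw": 0}, {"linear": [0.052, -0.012, 0], "dr": [0, 0, -6.2], "jaw": 0}, {"linear": [0.053, -0.006, 0], "dr": [0, 0, -6.2], "jaw": 0}, {"linear": [0.053, 0, 0], "dr": [0, 0, -6.2], "jaw": 0}, {"linear": [0.053, 0.006, 0], "dr": [0, 0, -6.2], "jaw": 0}, {"linear": [0.052, 0.012, 0.001], "dr": [0, 0, -6.2], "jaw": 0}], force=40)

```text
clock: 1.1
tcp_pos: [0.4994, -0.2913, 0.2256]
orientation: [-2.556, -1.817, 0.006]
contact_force: [0.3, -0.7, -0.4]
grip_width: 0.0853
```

```bash
python3 plan.py .4306,.0618,.13,70,8
```

```text
t 1.1 p [ 0.4994 -0.2913  0.2256] psi 70.82 tilt [-0.37  0.15] F [ 0.3 -0.7 -0.4] w 0.0853 q [ 0.66  0.35 -0.31  1.78  0.12  1.04 -0.02]
-> [0.4306, 0.0618, 0.13, 70.0, 8.0]
[0.039, -0.023, 0.012] [-0.0, -0.0, 0.1]
[0.039, -0.023, 0.012] [-0.1, -0.0, 0.1]
[0.039, -0.023, 0.012] [-0.0, -0.0, 0.1]
[0.039, -0.023, 0.012] [-0.1, -0.0, 0.1]
[0.038, -0.023, 0.012] [-0.0, -0.0, 0.1]
[0.039, -0.022, 0.012] [-0.1, -0.0, 0.1]
[0.038, -0.023, 0.012] [-0.0, -0.0, 0.1]
[0.039, -0.023, 0.012] [-0.1, -0.0, 0.1]
```

Call:
drive_tool(commands=[{"linear": [0.039, -0.023, 0.012], "dr": [0, 0, 0.1], "jaw": 0}, {"linear": [0.039, -0.023, 0.012], "dr": [0, 0, 0.1], "jaw": 0}, {"linear": [0.039, -0.023, 0.012], "dr": [0, 0, 0.1], "jaw": 0}, {"linear": [0.039, -0.023, 0.012], "dr": [0, 0, 0.1], "jaw": 0}, {"linear": [0.039, -0.023, 0.012], "dr": [0, 0, 0.1], "jaw": 0}, {"linear": [0.039, -0.023, 0.012], "dr": [0, 0, 0.1], "jaw": 0}, {"linear": [0.038, -0.023, 0.012], "dr": [0, 0, 0.1], "jaw": 0}, {"linear": [0.02, -0.012, 0.006], "dr": [0, 0, 0.1], "jaw": 0}])

```text
clock: 2.1
tcp_pos: [0.4309, 0.0553, 0.1336]
orientation: [-2.562, -1.808, 0.003]
contact_force: [1.1, -0.4, 0.6]
grip_width: 0.0856
```

```bash
python3 plan.py .4306,.0622,.06,70,3 .4306,.0622,.002,70,3
```

```text
t 2.1 p [0.4309 0.0553 0.1336] psi 70.41 tilt [-0.3   0.23] F [ 1.1 -0.4  0.6] w 0.0856 q [ 0.17  0.26 -0.5   2.17  0.17  0.75 -0.78]
-> [0.4306, 0.0622, 0.06, 70.0, 3.0]
[0.002, -0.001, 0.025] [-0.1, -0.0, 0.1]
[0.002, -0.001, 0.024] [-0.1, -0.1, 0.2]
[0.002, -0.0, 0.025] [-0.2, -0.0, 0.1]
-> [0.4306, 0.0622, 0.002, 70.0, 3.0]
[0.0, -0.0, 0.019] [0.0, -0.0, 0.0]
[0.0, -0.0, 0.019] [0.0, -0.0, 0.0]
[0.0, -0.0, 0.02] [0.0, -0.0, 0.0]
```

Call:
drive_tool(commands=[{"linear": [0.002, -0.001, 0.025], "dr": [-0.1, 0, 0.1], "jaw": 0}, {"linear": [0.002, -0.001, 0.024], "dr": [-0.1, 0, 0.1], "jaw": 0}, {"linear": [0.002, 0, 0.024], "dr": [-0.1, -0.1, 0.1], "jaw": 0}, {"linear": [0, 0, 0.018], "dr": [0, 0, 0], "jaw": 0}, {"linear": [0, 0, 0.012], "dr": [0, 0, 0], "jaw": 0}])

```text
clock: 2.72
tcp_pos: [0.4303, 0.0648, 0.0276]
orientation: [-2.566, -1.81, -0.001]
contact_force: [0.1, -0.4, 0.6]
grip_width: 0.0855
```

```bash
python3 plan.py .4306,.0622,.002,70,3; python3 - <<'E'
from h import *
im=grab('scene','s1.png'); a=cv2.resize(im[100:230,180:340,::-1],None,fx=3,fy=3,interpolation=cv2.INTER_CUBIC)
im=grab('top','t1.png'); b=cv2.resize(im[180:280,180:280,::-1],None,fx=3,fy=3.9,interpolation=cv2.INTER_CUBIC)
cv2.imwrite('pics/c1.png',np.hstack([a,b]))
E
```

```text
t 2.73 p [0.4303 0.0648 0.0276] psi 70.4 tilt [-0.    0.07] F [ 0.1 -0.4  0.6] w 0.0855 q [ 0.05  0.46 -0.4   2.24  0.36  0.5  -0.98]
-> [0.4306, 0.0622, 0.002, 70.0, 3.0]
[-0.001, 0.0, 0.009] [-0.0, -0.0, 0.1]
[-0.001, 0.001, 0.008] [-0.0, -0.0, 0.1]
[-0.0, 0.0, 0.009] [-0.0, -0.1, 0.2]
```

View pics/c1.png

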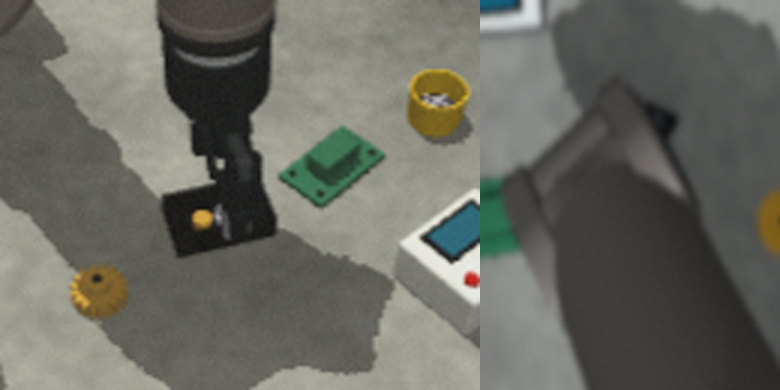

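```bash
python3 - <<'E'
from h import *
p=np.array([.4303,.0648,.0276]); y=np.array([.942,-.335,0])
for q in (p,p+.0425*y+[0,0,.013],p-.0425*y+[0,0,.013],[.4306,.0622,.024]):
    u=proj('scene',q); print(q,((u-[180,100])*3).round())
E
```

```text
[0.4303 0.0648 0.0276] [220. 202.]
[0.470335  0.0505625 0.0406   ] [235. 230.]
[0.390265  0.0790375 0.0406   ] [206. 154.]
[0.4306, 0.0622, 0.024] [218. 206.]
```

The view matches: the front finger projects to crop (235,230) and appears at about (240,225), astride the shell's middle. Now I'll descend and grip.

Call:
drive_tool(commands=[{"linear": [-0.001, 0, 0.009], "dr": [0, 0, 0.1], "jaw": 0}, {"linear": [-0.001, 0.001, 0.009], "dr": [0, 0, 0.1], "jaw": 0}, {"linear": [-0.001, 0, 0.006], "dr": [0, 0, 0.2], "jaw": 0}, {"linear": [0, 0, 0.001], "dr": [0, 0, 0], "jaw": 0}, {"linear": [0, 0, 0], "dr": [0, 0, 0], "jaw": 0.6}, {"linear": [0, 0, 0], "dr": [0, 0, 0], "jaw": 0.8}, {"linear": [0, 0, 0], "dr": [0, 0, 0], "jaw": 1}, {"linear": [0, 0, 0], "dr": [0, 0, 0], "jaw": 1}], force=40)

```text
clock: 3.82
tcp_pos: [0.431, 0.0614, 0.0024]
orientation: [-2.574, -1.8, -0.003]
contact_force: [-0.4, -0.2, -1.9]
grip_width: 0.049
```

```bash
python3 plan.py
```

```text
t 3.83 p [0.431  0.0614 0.0024] psi 69.94 tilt [0.1  0.08] F [-0.4 -0.2 -1.9] w 0.049 q [ 0.02  0.5  -0.36  2.25  0.4   0.44 -1.02]
```

```bash
python3 plan.py .431,.0614,.09,70,3 .585,-.1712,.10,87.1,8
```

```text
t 3.83 p [0.431  0.0614 0.0024] psi 69.94 tilt [0.1  0.08] F [-0.4 -0.2 -1.9] w 0.049 q [ 0.02  0.5  -0.36  2.25  0.4   0.44 -1.02]
-> [0.431, 0.0614, 0.09, 70.0, 3.0]
[0.0, 0.0, -0.029] [0.0, -0.0, -0.0]
[0.0, 0.0, -0.029] [0.0, -0.1, -0.0]
[0.0, 0.0, -0.03] [0.1, -0.0, -0.1]
-> [0.585, -0.1712, 0.1, 87.1, 8.0]
[-0.021, 0.028, -0.001] [-0.0, -0.0, -2.1]
[-0.022, 0.027, -0.001] [-0.0, -0.0, -2.1]
[-0.023, 0.026, -0.001] [-0.0, -0.0, -2.1]
[-0.024, 0.026, -0.001] [-0.0, -0.0, -2.2]
[-0.024, 0.025, -0.001] [-0.0, -0.0, -2.1]
[-0.025, 0.024, -0.002] [-0.0, -0.0, -2.2]
[-0.027, 0.023, -0.001] [-0.0, -0.0, -2.1]
[-0.027, 0.021, -0.002] [-0.0, -0.0, -2.2]
```

Call:
drive_tool(commands=[{"linear": [0, 0, -0.015], "dr": [0, 0, 0], "jaw": 1}, {"linear": [0, 0, -0.029], "dr": [0, 0, 0], "jaw": 1}, {"linear": [0, 0, -0.029], "dr": [0, 0, 0], "jaw": 1}, {"linear": [-0.011, 0.015, -0.014], "dr": [0, 0, -1], "jaw": 1}, {"linear": [-0.021, 0.028, -0.004], "dr": [0, 0, -2.1], "jaw": 1}, {"linear": [-0.022, 0.027, -0.001], "dr": [0, 0, -2.1], "jaw": 1}, {"linear": [-0.023, 0.026, -0.001], "dr": [0, 0, -2.1], "jaw": 1}, {"linear": [-0.024, 0.026, -0.001], "dr": [0, 0, -2.1], "jaw": 1}])

```text
clock: 4.82
tcp_pos: [0.5208, -0.0706, 0.1066]
orientation: [2.404, 2.02, 0.006]
contact_force: [0.4, 1.4, -1.9]
grip_width: 0.0489
```

```bash
python3 plan.py .585,-.1712,.09,87.1,5
```

```text
t 4.83 p [ 0.5208 -0.0706  0.1066] psi 80.09 tilt [0.23 0.09] F [ 0.4  1.4 -1.9] w 0.0489 q [ 0.39  0.43 -0.46  2.    0.27  0.77 -0.4 ]
-> [0.585, -0.1712, 0.09, 87.1, 5.0]
[-0.018, 0.016, 0.003] [0.0, -0.0, -1.4]
[-0.018, 0.016, 0.003] [0.1, -0.0, -1.4]
[-0.018, 0.015, 0.004] [0.0, -0.0, -1.4]
[-0.019, 0.015, 0.003] [0.1, -0.1, -1.4]
[-0.019, 0.014, 0.004] [0.0, -0.0, -1.4]
```

Call:
drive_tool(commands=[{"linear": [-0.024, 0.022, 0.003], "dr": [0, 0, -1.9], "jaw": 1}, {"linear": [-0.024, 0.02, 0.003], "dr": [0, 0, -1.9], "jaw": 1}, {"linear": [-0.024, 0.019, 0.004], "dr": [0, 0, -1.7], "jaw": 1}, {"linear": [-0.012, 0.01, 0.004], "dr": [0, 0, -0.8], "jaw": 1}, {"linear": [0, 0, 0.004], "dr": [0, 0, 0], "jaw": 1}])

```text
clock: 5.45
tcp_pos: [0.5822, -0.1687, 0.0927]
orientation: [2.289, 2.148, 0.01]
contact_force: [0.7, 0.5, -1.7]
grip_width: 0.0488
```

```bash
python3 plan.py .585,-.1712,.04,87.1,3
```

```text
t 5.45 p [ 0.5822 -0.1687  0.0927] psi 86.37 tilt [0.38 0.13] F [ 0.7  0.5 -1.7] w 0.0488 q [ 0.51  0.56 -0.44  1.82  0.31  0.82 -0.15]
-> [0.585, -0.1712, 0.04, 87.1, 3.0]
[-0.001, 0.001, 0.018] [0.1, -0.0, -0.2]
[-0.001, 0.001, 0.017] [0.1, -0.1, -0.3]
[-0.0, 0.001, 0.018] [0.2, -0.0, -0.2]
```

Call:
drive_tool(commands=[{"linear": [-0.001, 0.001, 0.018], "dr": [0.1, 0, -0.2], "jaw": 1}, {"linear": [-0.001, 0.001, 0.018], "dr": [0.1, -0.1, -0.2], "jaw": 1}, {"linear": [0, 0.001, 0.01], "dr": [0.2, 0, -0.2], "jaw": 1}, {"linear": [0, 0, 0], "dr": [0, 0, 0], "jaw": 1}])

```text
clock: 5.95
tcp_pos: [0.583, -0.1664, 0.0424]
orientation: [-2.27, -2.164, 0.002]
contact_force: [0.5, 0.7, -2.4]
grip_width: 0.0491
```

```bash
python3 plan.py .585,-.1712,.0155,87.1,3; python3 - <<'E'
from h import *
im=grab('scene','s2.png'); a=cv2.resize(im[200:330,130:290,::-1],None,fx=3,fy=3,interpolation=cv2.INTER_CUBIC)
im=grab('top','t2.png'); b=cv2.resize(im[130:230,280:380,::-1],None,fx=3,fy=3.9,interpolation=cv2.INTER_CUBIC)
cv2.imwrite('pics/c2.png',np.hstack([a,b]))
E
```

```text
t 5.95 p [ 0.583  -0.1664  0.0424] psi 87.25 tilt [-0.28  0.18] F [ 0.5  0.7 -2.4] w 0.0491 q [ 0.49  0.64 -0.42  1.83  0.36  0.75 -0.17]
-> [0.585, -0.1712, 0.0155, 87.1, 3.0]
[-0.002, 0.001, 0.009] [-0.1, -0.1, 0.1]
[-0.001, 0.001, 0.009] [-0.1, -0.0, 0.0]
[-0.002, 0.0, 0.009] [-0.1, -0.1, 0.1]
```

View pics/c2.png

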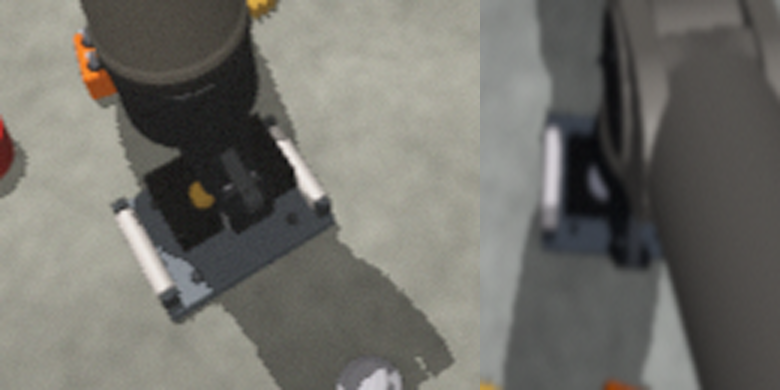

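Call:
drive_tool(commands=[{"linear": [-0.005, 0.002, 0], "dr": [-0.2, -0.1, 0.1], "jaw": 1}, {"linear": [0, 0, 0.006], "dr": [0, 0, 0], "jaw": 1}, {"linear": [0, 0, 0.006], "dr": [0, 0, 0], "jaw": 1}])

```text
clock: 6.42
tcp_pos: [0.5869, -0.1728, 0.0327]
orientation: [2.275, 2.162, 0.004]
contact_force: [0.1, -1.3, -1.5]
grip_width: 0.049
```

```bash
python3 plan.py .585,-.1712,.0165,87.1,2
```

```text
t 6.42 p [ 0.5869 -0.1728  0.0327] psi 87.09 tilt [ 0.22 -0.02] F [ 0.1 -1.3 -1.5] w 0.049 q [ 0.49  0.65 -0.41  1.83  0.37  0.73 -0.17]
-> [0.585, -0.1712, 0.0165, 87.1, 2.0]
[0.001, -0.001, 0.008] [0.1, 0.0, -0.0]
[0.0, -0.001, 0.008] [0.1, 0.0, -0.0]
```

Call:
drive_tool(commands=[{"linear": [0.001, -0.001, 0.008], "dr": [0.1, 0, 0], "jaw": 1}, {"linear": [0, -0.001, 0.005], "dr": [0.1, 0, 0], "jaw": 1}, {"linear": [0, 0, 0], "dr": [0, 0, 0], "jaw": 1}])

```text
clock: 6.8
tcp_pos: [0.5842, -0.1714, 0.0178]
orientation: [-2.276, -2.164, 0.001]
contact_force: [-0.6, -0.2, -1.3]
grip_width: 0.0492
```

```bash
python3 plan.py .585,-.1712,.0155,87.1,2; python3 - <<'E'
from h import *
im=grab('scene','s3.png'); cv2.imwrite('pics/c3.png',cv2.resize(im[200:330,130:290,::-1],None,fx=4.5,fy=4.5,interpolation=cv2.INTER_CUBIC))
E
python3 plan.py
```

```text
t 6.8 p [ 0.5842 -0.1714  0.0178] psi 87.09 tilt [-0.08  0.01] F [-0.6 -0.2 -1.3] w 0.0492 q [ 0.48  0.67 -0.4   1.84  0.38  0.71 -0.18]
-> [0.585, -0.1712, 0.0155, 87.1, 2.0]
[0.0, 0.0, 0.001] [-0.0, -0.0, -0.0]
[0.0, 0.001, 0.001] [-0.1, -0.0, -0.0]
t 6.85 p [ 0.5843 -0.1714  0.018 ] psi 87.09 tilt [-0.07  0.01] F [ 0.   0.4 -1.4] w 0.0492 q [ 0.48  0.67 -0.4   1.84  0.38  0.71 -0.18]
```

View pics/c3.png

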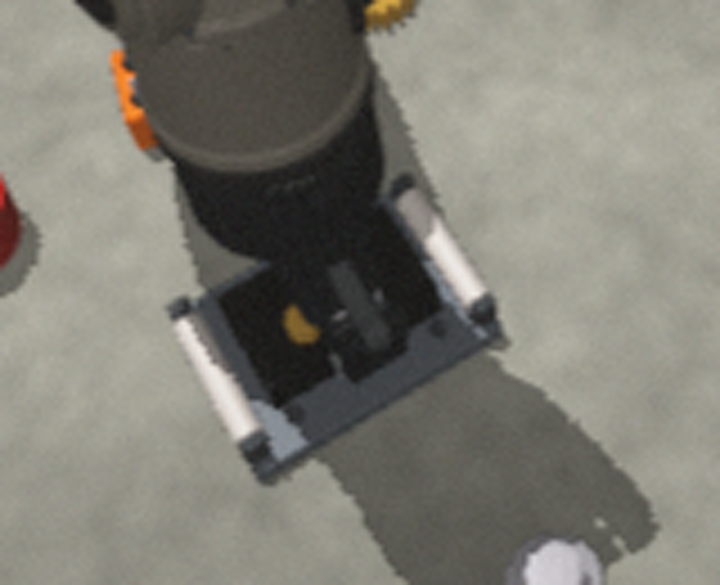

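Call:
drive_tool(commands=[{"linear": [0, 0.001, 0.002], "dr": [0, 0, 0], "jaw": 1}, {"linear": [0, 0, 0.001], "dr": [0, 0, 0], "jaw": 1}, {"linear": [0, 0, 0], "dr": [0, 0, 0], "jaw": 1}])

```text
clock: 7.22
tcp_pos: [0.586, -0.1715, 0.0154]
orientation: [-2.277, -2.164, 0.0]
contact_force: [-0.3, 0.2, -1.3]
grip_width: 0.0493
```

```bash
python3 plan.py
```

```text
t 7.22 p [ 0.586  -0.1715  0.0154] psi 87.09 tilt [-0. -0.] F [-0.3  0.2 -1.3] w 0.0493 q [ 0.48  0.68 -0.4   1.84  0.38  0.71 -0.19]
```

Call:
drive_tool(commands=[{"linear": [0, 0, 0.001], "dr": [0, 0, 0], "jaw": 1}, {"linear": [0, 0, 0], "dr": [0, 0, 0], "jaw": 1}])

```text
clock: 7.48
tcp_pos: [0.5862, -0.1715, 0.0146]
orientation: [2.277, 2.164, 0.0]
contact_force: [-0.1, -0.4, -1.6]
grip_width: 0.0491
```

```bash
python3 plan.py
```

```text
t 7.47 p [ 0.5862 -0.1715  0.0146] psi 87.1 tilt [ 0.02 -0.01] F [-0.1 -0.4 -1.6] w 0.0491 q [ 0.48  0.68 -0.39  1.84  0.38  0.7  -0.19]
```

Call:
drive_tool(commands=[{"linear": [0, -0.001, 0.001], "dr": [0, 0, 0], "jaw": 1}, {"linear": [0, 0, 0.001], "dr": [0, 0, 0], "jaw": 1}, {"linear": [0, 0, 0], "dr": [0, 0, 0], "jaw": 1}])

```text
clock: 7.85
tcp_pos: [0.5861, -0.1716, 0.0147]
orientation: [2.275, 2.163, 0.001]
contact_force: [0.4, 0.2, -1.7]
grip_width: 0.0492
```

```bash
python3 plan.py
```

```text
t 7.85 p [ 0.5861 -0.1716  0.0147] psi 87.09 tilt [ 0.13 -0.06] F [ 0.4  0.2 -1.7] w 0.0492 q [ 0.47  0.68 -0.39  1.84  0.38  0.7  -0.19]
```

Call:
drive_tool(commands=[{"linear": [0, -0.001, 0.002], "dr": [0, 0, 0], "jaw": 1}, {"linear": [0, 0, 0.001], "dr": [0, 0, 0], "jaw": 1}])

```text
clock: 8.1
tcp_pos: [0.5862, -0.1716, 0.0145]
orientation: [2.274, 2.161, 0.002]
contact_force: [-4.6, 0.6, 9.5]
grip_width: 0.0496
```

```bash
python3 plan.py
```

```text
t 8.1 p [ 0.5862 -0.1716  0.0145] psi 87.07 tilt [ 0.22 -0.14] F [-4.6  0.6  9.5] w 0.0496 q [ 0.47  0.68 -0.39  1.84  0.38  0.7  -0.19]
```

Call:
drive_tool(commands=[{"linear": [0, 0, -0.001], "dr": [0, 0, 0], "jaw": 1}, {"linear": [0, 0, 0], "dr": [0, 0, 0], "jaw": 0.3}, {"linear": [0, 0, 0], "dr": [0, 0, 0], "jaw": 0}, {"linear": [0, 0, 0], "dr": [0, 0, 0], "jaw": 0}, {"linear": [0, 0, -0.015], "dr": [0, 0, 0], "jaw": 0}, {"linear": [0, 0, -0.04], "dr": [0, 0, 0], "jaw": 0}, {"linear": [0, 0, -0.04], "dr": [0, 0, 0], "jaw": 0}])

```text
clock: 8.98
tcp_pos: [0.5841, -0.1709, 0.1112]
orientation: [-2.277, -2.164, 0.002]
contact_force: [-0.1, -0.9, -0.2]
grip_width: 0.0855
```

```bash
python3 plan.py .44,.0,.13,95,5 .437,.178,.10,99.2,5
```

```text
t 8.97 p [ 0.5841 -0.1709  0.1112] psi 87.1 tilt [-0.06 -0.03] F [-0.1 -0.9 -0.2] w 0.0855 q [ 0.52  0.54 -0.45  1.8   0.3   0.87 -0.12]
-> [0.44, 0.0, 0.13, 95.0, 5.0]
[0.033, -0.031, -0.004] [-0.0, 0.0, -1.6]
[0.033, -0.029, -0.004] [-0.0, 0.0, -1.6]
[0.034, -0.029, -0.004] [-0.0, 0.0, -1.6]
[0.035, -0.028, -0.003] [-0.0, 0.0, -1.5]
[0.036, -0.026, -0.004] [-0.1, 0.0, -1.6]
-> [0.437, 0.178, 0.1, 99.2, 5.0]
[0.036, 0.002, 0.006] [0.0, 0.0, -0.8]
[0.035, 0.003, 0.006] [0.0, 0.0, -0.8]
[0.036, 0.004, 0.006] [0.0, 0.0, -0.9]
[0.035, 0.004, 0.006] [0.0, 0.0, -0.8]
[0.036, 0.005, 0.006] [0.0, 0.0, -0.9]
```

Call:
drive_tool(commands=[{"linear": [0.033, -0.031, -0.004], "dr": [0, 0, -1.6], "jaw": 0}, {"linear": [0.033, -0.029, -0.004], "dr": [0, 0, -1.6], "jaw": 0}, {"linear": [0.034, -0.029, -0.004], "dr": [0, 0, -1.6], "jaw": 0}, {"linear": [0.035, -0.028, -0.003], "dr": [0, 0, -1.6], "jaw": 0}, {"linear": [0.036, -0.026, -0.004], "dr": [0, 0, -1.6], "jaw": 0}, {"linear": [0.036, 0.002, 0.006], "dr": [0, 0, -0.8], "jaw": 0}, {"linear": [0.035, 0.003, 0.006], "dr": [0, 0, -0.8], "jaw": 0}, {"linear": [0.036, 0.004, 0.006], "dr": [0, 0, -0.8], "jaw": 0}])

```text
clock: 9.98
tcp_pos: [0.4397, 0.1112, 0.123]
orientation: [2.058, 2.347, 0.013]
contact_force: [0.3, -0.2, 0.4]
grip_width: 0.0853
```

```bash
python3 plan.py .4367,.1793,.09,99.1,4; python3 - <<'E'
from h import *
im=grab('scene','s4.png'); cv2.imwrite('pics/c4.png',cv2.resize(im[200:330,130:290,::-1],None,fx=4.5,fy=4.5,interpolation=cv2.INTER_CUBIC))
grab('top','t4.png')
E
cat > run3.py <<'E'
import fit as F, sys
from fit import *
def shellfit(ns,nt,z=.012,thr=50,q0=(.5855,-.1715,-.05)):
    ims={'scene':cv2.cvtColor(cv2.imread('pics/'+ns),cv2.COLOR_BGR2RGB),'top':cv2.cvtColor(cv2.imread('pics/'+nt),cv2.COLOR_BGR2RGB)}
    M['shell']=box(.05,.084,z,z+.024)
    def cm(k,im):
        V=cv2.cvtColor(im,cv2.COLOR_RGB2HSV)[...,2]; return cv2.morphologyEx((V<thr).astype(np.uint8),cv2.MORPH_OPEN,np.ones((9,9)))
    F.colmask=cm; ov=[]
    for v in (['top'],['scene'],['top','scene']):
        x,e,D=F.fit('shell',q0,ims,v); print(v,x.round(4),np.degrees(x[2]).round(1),np.round(e,3))
        if len(v)==1: ov.append(overlay('shell',x,D))
    return np.hstack(ov)
if __name__=='__main__':
    cv2.imwrite('pics/ov6.png',shellfit('s4.png','t4.png'))
E
python3 run3.py
```

```text
t 9.97 p [0.4397 0.1112 0.123 ] psi 97.5 tilt [ 1.19 -0.42] F [ 0.3 -0.2  0.4] w 0.0853 q [ 0.16  0.32 -0.64  2.15  0.31  0.74 -0.55]
-> [0.4367, 0.1793, 0.09, 99.1, 4.0]
[0.017, 0.001, 0.008] [0.3, 0.1, -0.4]
[0.017, 0.002, 0.008] [0.3, 0.2, -0.4]
[0.017, 0.002, 0.008] [0.3, 0.1, -0.4]
[0.017, 0.001, 0.009] [0.2, 0.2, -0.4]
['top'] [ 0.5884 -0.1725 -0.0087] -0.5 [0.092]
['scene'] [ 0.5588 -0.1622 -0.179 ] -10.3 [1.181]
['top', 'scene'] [ 0.5876 -0.1689 -0.0583] -3.3 [0.098 1.317]
```

View pics/ov6.png

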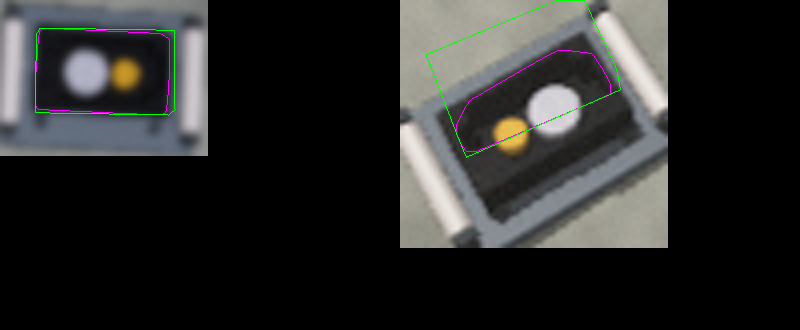

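View pics/c4.png

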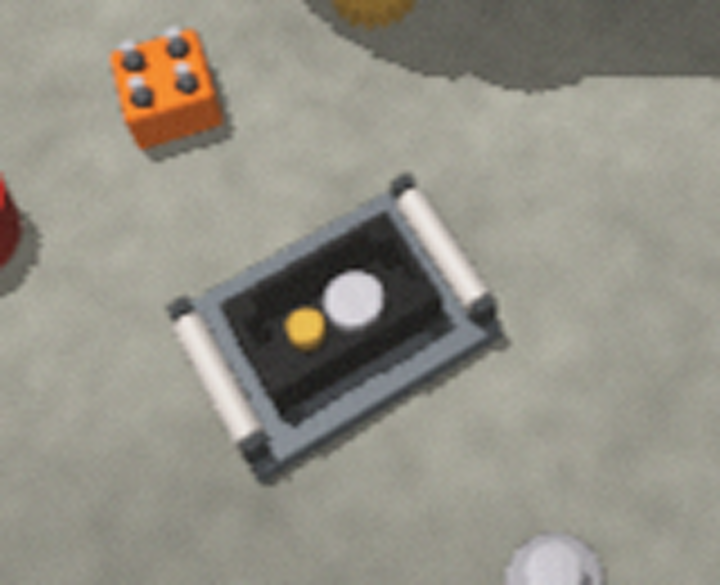

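```bash
cat > run4.py <<'E'
import fit as F, sys
from fit import *
ns,nt=sys.argv[1:3]
ims={'scene':cv2.cvtColor(cv2.imread('pics/'+ns),cv2.COLOR_BGR2RGB),'top':cv2.cvtColor(cv2.imread('pics/'+nt),cv2.COLOR_BGR2RGB)}
M['shell']=box(.05,.084,.012,.036)
def om(k,n,im,q0):
    P=place(M[k],q0); uv=np.array([proj(n,p) for p in P]); lo=np.floor(uv.min(0)-1.5).astype(int); hi=np.ceil(uv.max(0)+2.5).astype(int)
    c=cv2.resize(im[lo[1]:hi[1],lo[0]:hi[0]],None,fx=S,fy=S,interpolation=cv2.INTER_CUBIC)
    hsv=cv2.cvtColor(c,cv2.COLOR_RGB2HSV).astype(int)
    m=((hsv[...,2]<T[n])).astype(np.uint8); m=cv2.morphologyEx(m,cv2.MORPH_OPEN,np.ones((7,7))); return m,[*lo,*(hi-lo)],c
F.objmask=om
for T in (dict(top=48,scene=50),dict(top=58,scene=60)):
    ov=[]
    for v in (['top'],['scene']):
        x,e,D=F.fit('shell',(.5855,-.1715,-.05),ims,v); print(T,v,x.round(4),np.degrees(x[2]).round(1),np.round(e,3)); ov.append(overlay('shell',x,D))
cv2.imwrite('pics/ov7.png',np.hstack(ov))
E
python3 run4.py s4.png t4.png
```

```text
{'top': 48, 'scene': 50} ['top'] [ 0.5875 -0.1701 -0.0308] -1.8 [0.103]
{'top': 48, 'scene': 50} ['scene'] [ 0.5874 -0.1694 -0.0699] -4.0 [0.099]
{'top': 58, 'scene': 60} ['top'] [ 0.5883 -0.1698 -0.0422] -2.4 [0.044]
{'top': 58, 'scene': 60} ['scene'] [ 0.5889 -0.171  -0.0771] -4.4 [0.088]
```

View pics/ov7.png

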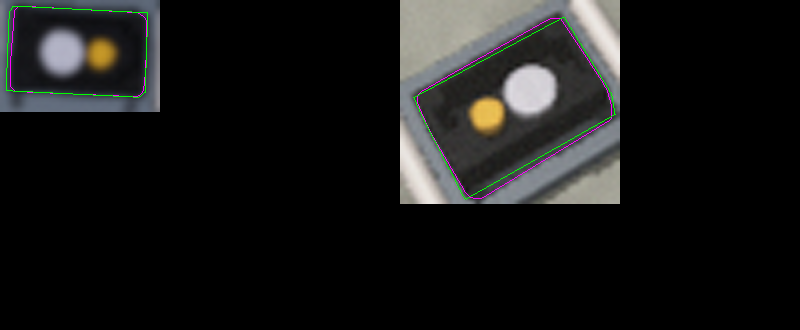

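```bash
python3 - <<'E'
from h import *
im=cv2.cvtColor(cv2.imread('pics/t4.png'),cv2.COLOR_BGR2RGB).astype(np.float32); g=im.mean(2)
imS=cv2.cvtColor(cv2.imread('pics/s4.png'),cv2.COLOR_BGR2RGB).astype(np.float32).mean(2)
yaw=np.radians(-2.9); ex=np.array([np.cos(yaw),np.sin(yaw)]); ey=np.array([-np.sin(yaw),np.cos(yaw)])
c=np.array([.585,-.1712])
def prof(G,n,ax,off,z,rng):
    s=np.arange(*rng,.001); v=np.zeros(len(s))
    for o in off:
        for i,a in enumerate(s):
            d=c+(a*ey+o*ex if ax=='y' else a*ex+o*ey); u=proj(n,[*d,z]); v[i]+=cv2.getRectSubPix(G,(1,1),(float(u[0]),float(u[1])))[0,0]/len(off)
    return s,v
for n,G in (('top',g),('scene',imS)):
  for ax,off,rng in (('y',[-.015,-.012,.016],(-.075,.076)),('x',[-.03,-.025,.03,.034],(-.06,.061))):
    for z in (.012,.026,.036):
        s,v=prof(G,n,ax,off,z,rng)
        d=cv2.GaussianBlur(np.gradient(v)[None].astype(np.float32),(5,1),1)[0]
        pk=[i for i in range(2,len(d)-2) if abs(d[i])==max(abs(d[i-2:i+3])) and abs(d[i])>2.5]
        print(n,ax,z,[(round(s[i]*1000),round(float(d[i]))) for i in pk])
E
```

```text
top y 0.012 [(-64, 8), (-53, -13), (-45, -10), (0, 5), (18, -6), (42, 12), (50, 13), (62, -12)]
top y 0.026 [(-62, 8), (-51, -13), (-43, -10), (3, 6), (18, -6), (44, 12), (51, 13), (63, -12)]
top y 0.036 [(-60, 9), (-49, -13), (-41, -10), (4, 7), (20, -7), (45, 12), (52, 13), (63, -12)]
top x 0.012 [(-47, -5), (-22, -10), (34, 9), (48, 6)]
top x 0.026 [(-48, -5), (-24, -10), (32, 9), (46, 5)]
top x 0.036 [(-50, -5), (-25, -10), (30, 9), (44, 5)]
scene y 0.012 [(-62, 14), (-52, -15), (-42, -21), (-35, -3), (-18, 8), (-8, -9), (2, 18), (23, -19), (46, 19), (53, 17), (64, -15)]
scene y 0.026 [(-62, 16), (-52, -18), (-42, -21), (-36, -3), (5, 7), (17, -8), (44, 18), (51, 19), (62, -15)]
scene y 0.036 [(-62, 14), (-52, -19), (-42, -20), (-29, -3), (0, 7), (18, -10), (42, 18), (49, 18), (59, -15)]
scene x 0.012 [(-46, -4), (-37, -16), (15, -4), (26, 7), (33, 16), (43, -16), (52, 15)]
scene x 0.026 [(-39, -4), (-30, -17), (-2, 3), (21, -4), (31, 6), (39, 17), (49, -16), (57, 15)]
scene x 0.036 [(-34, -4), (-24, -16), (3, 4), (25, -4), (35, 6), (43, 18), (53, -16)]
```

The shell lies at about +2 mm in x and +1 mm in y from the jig centre, along the jig and clear of both rollers. That is good enough, so next is the cover.

Call:
drive_tool(commands=[{"linear": [0.02, 0.001, 0.008], "dr": [0.3, 0.2, -0.4], "jaw": 0}, {"linear": [0.02, 0.002, 0.008], "dr": [0.3, 0.2, -0.4], "jaw": 0}, {"linear": [0.018, 0.002, 0.008], "dr": [0.3, 0.1, -0.4], "jaw": 0}, {"linear": [0.008, 0.001, 0.009], "dr": [0.2, 0.1, -0.4], "jaw": 0}, {"linear": [0, 0, 0.01], "dr": [0, 0, 0], "jaw": 0}])

```text
clock: 10.7
tcp_pos: [0.4388, 0.1801, 0.0822]
orientation: [2.03, 2.393, 0.007]
contact_force: [0.1, 0.1, -0.0]
grip_width: 0.0854
```

```bash
python3 plan.py .4367,.1791,.05,99.1,2
```

```text
t 10.7 p [0.4388 0.1801 0.0822] psi 99.37 tilt [0.32 0.08] F [ 0.1  0.1 -0. ] w 0.0854 q [-0.    0.43 -0.62  2.12  0.39  0.69 -0.72]
-> [0.4367, 0.1791, 0.05, 99.1, 2.0]
[-0.0, -0.001, 0.016] [0.2, -0.0, 0.1]
[-0.001, -0.001, 0.016] [0.1, -0.0, 0.2]
```

Call:
drive_tool(commands=[{"linear": [0, -0.002, 0.02], "dr": [0.2, 0, 0.1], "jaw": 0}, {"linear": [-0.001, -0.001, 0.02], "dr": [0.1, 0, 0.1], "jaw": 0}, {"linear": [0, 0, 0.015], "dr": [0, 0, 0], "jaw": 0}, {"linear": [0, 0, 0.006], "dr": [0, 0, 0], "jaw": 0}, {"linear": [0, 0, 0], "dr": [0, 0, 0], "jaw": 0}])

```text
clock: 11.32
tcp_pos: [0.4366, 0.1741, 0.0182]
orientation: [2.041, 2.386, -0.003]
contact_force: [-0.2, -1.4, -0.5]
grip_width: 0.0855
```

```bash
python3 plan.py .4367,.1791,.009,99.1,2;  python3 - <<'E'
from h import *
im=grab('scene','s5.png'); cv2.imwrite('pics/c5.png',cv2.resize(im[90:220,220:360,::-1],None,fx=4,fy=4,interpolation=cv2.INTER_CUBIC))
E
```

```text
t 11.32 p [0.4366 0.1741 0.0182] psi 98.9 tilt [ 0.   -0.15] F [-0.2 -1.4 -0.5] w 0.0855 q [-0.08  0.54 -0.53  2.16  0.51  0.57 -0.83]
-> [0.4367, 0.1791, 0.009, 99.1, 2.0]
[0.002, 0.0, 0.005] [-0.0, 0.1, -0.1]
[0.003, 0.001, 0.004] [-0.0, 0.1, -0.1]
```

View pics/c5.png

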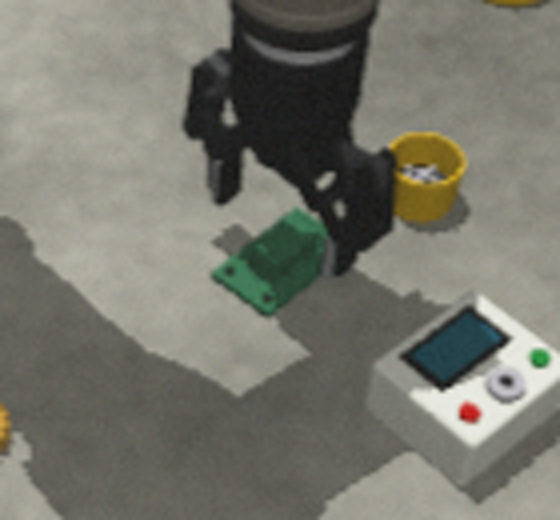

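Call:
drive_tool(commands=[{"linear": [0.005, 0.001, 0.002], "dr": [0, 0.1, -0.1], "jaw": 0}, {"linear": [0.002, 0, 0.005], "dr": [0, 0.1, -0.1], "jaw": 0}, {"linear": [0, 0, 0.003], "dr": [0, 0, 0], "jaw": 0}, {"linear": [0, 0, 0], "dr": [0, 0, 0], "jaw": 0}])

```text
clock: 11.88
tcp_pos: [0.4377, 0.1825, 0.009]
orientation: [2.037, 2.391, 0.005]
contact_force: [-0.0, 0.1, -0.1]
grip_width: 0.0851
```

```bash
python3 plan.py .4367,.1791,.009,99.1,2
```

```text
t 11.88 p [0.4377 0.1825 0.009 ] psi 99.13 tilt [0.13 0.13] F [-0.   0.1 -0.1] w 0.0851 q [-0.1   0.56 -0.52  2.15  0.53  0.55 -0.85]
-> [0.4367, 0.1791, 0.009, 99.1, 2.0]
[-0.002, -0.001, -0.0] [0.1, -0.1, 0.0]
[-0.001, -0.001, -0.0] [0.0, -0.0, 0.0]
```

Call:
drive_tool(commands=[{"linear": [-0.003, -0.001, 0], "dr": [0.1, -0.1, 0], "jaw": 0.3}, {"linear": [0, 0, 0], "dr": [0, 0, 0], "jaw": 0.6}, {"linear": [0, 0, 0], "dr": [0, 0, 0], "jaw": 0.8}, {"linear": [0, 0, 0], "dr": [0, 0, 0], "jaw": 1}, {"linear": [0, 0, 0], "dr": [0, 0, 0], "jaw": 1}, {"linear": [0, 0, 0], "dr": [0, 0, 0], "jaw": 1}], force=40)

```text
clock: 12.62
tcp_pos: [0.4374, 0.179, 0.0092]
orientation: [2.037, 2.39, 0.002]
contact_force: [0.6, -0.5, 0.1]
grip_width: 0.025
```

```bash
python3 plan.py .436,.179,.08,99,3 .586,-.17,.12,87.1,8
```

```text
t 12.62 p [0.4374 0.179  0.0092] psi 99.11 tilt [0.07 0.01] F [ 0.6 -0.5  0.1] w 0.025 q [-0.09  0.56 -0.52  2.16  0.53  0.55 -0.85]
-> [0.436, 0.179, 0.08, 99.0, 3.0]
[0.0, -0.0, -0.024] [0.0, 0.0, 0.0]
[0.0, -0.001, -0.023] [0.0, 0.0, 0.1]
[0.0, -0.0, -0.024] [0.1, 0.0, 0.0]
-> [0.586, -0.17, 0.12, 87.1, 8.0]
[-0.046, 0.012, -0.005] [-0.0, 0.0, 1.5]
[-0.046, 0.013, -0.005] [-0.0, 0.0, 1.5]
[-0.045, 0.014, -0.005] [-0.0, 0.0, 1.5]
[-0.045, 0.015, -0.005] [-0.0, 0.0, 1.5]
[-0.045, 0.016, -0.005] [-0.0, 0.0, 1.5]
[-0.044, 0.018, -0.005] [-0.0, 0.0, 1.5]
[-0.043, 0.019, -0.005] [-0.0, 0.0, 1.5]
[-0.043, 0.019, -0.005] [-0.0, 0.0, 1.4]
```

Call:
drive_tool(commands=[{"linear": [0, 0, -0.015], "dr": [0, 0, 0], "jaw": 1}, {"linear": [0, 0, -0.03], "dr": [0, 0, 0], "jaw": 1}, {"linear": [0, 0, -0.03], "dr": [0, 0, 0], "jaw": 1}, {"linear": [-0.02, 0.006, -0.02], "dr": [0, 0, 0.7], "jaw": 1}, {"linear": [-0.035, 0.01, -0.01], "dr": [0, 0, 1.3], "jaw": 1}, {"linear": [-0.04, 0.013, -0.005], "dr": [0, 0, 1.5], "jaw": 1}, {"linear": [-0.04, 0.014, -0.002], "dr": [0, 0, 1.5], "jaw": 1}, {"linear": [-0.04, 0.015, -0.002], "dr": [0, 0, 1.5], "jaw": 1}])

```text
clock: 13.62
tcp_pos: [0.5159, 0.0119, 0.1337]
orientation: [2.161, 2.279, 0.007]
contact_force: [1.3, 0.9, -0.4]
grip_width: 0.0249
```

```bash
python3 plan.py .586,-.1710,.11,87.1,6
```

```text
t 13.62 p [0.5159 0.0119 0.1337] psi 93.05 tilt [0.24 0.12] F [ 1.3  0.9 -0.4] w 0.0249 q [ 0.34  0.4  -0.59  2.    0.3   0.83 -0.36]
-> [0.586, -0.171, 0.11, 87.1, 6.0]
[-0.031, 0.01, 0.004] [0.0, -0.0, 1.0]
[-0.031, 0.011, 0.004] [0.0, -0.0, 1.0]
[-0.031, 0.011, 0.004] [0.1, -0.0, 1.0]
[-0.03, 0.012, 0.004] [0.0, -0.0, 1.0]
[-0.03, 0.012, 0.004] [0.1, -0.1, 1.0]
[-0.031, 0.012, 0.004] [0.0, -0.0, 0.9]
```

Call:
drive_tool(commands=[{"linear": [-0.035, 0.011, 0.004], "dr": [0, 0, 1.1], "jaw": 1}, {"linear": [-0.035, 0.012, 0.004], "dr": [0, 0, 1.1], "jaw": 1}, {"linear": [-0.035, 0.013, 0.004], "dr": [0.1, 0, 1.1], "jaw": 1}, {"linear": [-0.03, 0.012, 0.004], "dr": [0, 0, 1], "jaw": 1}, {"linear": [-0.025, 0.01, 0.004], "dr": [0.1, 0, 0.9], "jaw": 1}, {"linear": [-0.012, 0.005, 0.008], "dr": [0, 0, 0.5], "jaw": 1}, {"linear": [-0.004, 0.002, 0.008], "dr": [0, 0, 0], "jaw": 1}, {"linear": [0, 0, 0.004], "dr": [0, 0, 0], "jaw": 1}])

```text
clock: 14.62
tcp_pos: [0.5849, -0.1708, 0.0974]
orientation: [-2.278, -2.162, -0.009]
contact_force: [-0.3, 0.8, -1.2]
grip_width: 0.025
```

```bash
python3 plan.py .586,-.1710,.065,87.1,3
```

```text
t 14.62 p [ 0.5849 -0.1708  0.0974] psi 87.01 tilt [0.22 0.24] F [-0.3  0.8 -1.2] w 0.025 q [ 0.54  0.57 -0.48  1.8   0.33  0.85 -0.14]
-> [0.586, -0.171, 0.065, 87.1, 3.0]
[-0.0, 0.0, 0.011] [0.1, -0.1, -0.0]
[-0.0, 0.001, 0.011] [0.1, -0.1, -0.0]
[-0.0, 0.0, 0.01] [0.0, -0.1, -0.1]
```

Call:
drive_tool(commands=[{"linear": [0, 0.001, 0.018], "dr": [0.1, -0.1, 0], "jaw": 1}, {"linear": [0, 0.001, 0.018], "dr": [0.1, -0.1, 0], "jaw": 1}, {"linear": [0, 0, 0.002], "dr": [0, 0, 0], "jaw": 1}, {"linear": [0, 0, 0], "dr": [0, 0, 0], "jaw": 1}])

```text
clock: 15.12
tcp_pos: [0.5862, -0.167, 0.0556]
orientation: [-2.271, -2.166, 0.0]
contact_force: [0.5, -0.1, -0.6]
grip_width: 0.0248
```

```bash
python3 plan.py .586,-.1710,.052,87.1,1;  python3 - <<'E'
from h import *
im=grab('scene','s6.png'); cv2.imwrite('pics/c6.png',cv2.resize(im[200:330,130:290,::-1],None,fx=4.5,fy=4.5,interpolation=cv2.INTER_CUBIC))
E
```

```text
t 15.12 p [ 0.5862 -0.167   0.0556] psi 87.29 tilt [-0.15  0.16] F [ 0.5 -0.1 -0.6] w 0.0248 q [ 0.51  0.63 -0.45  1.82  0.37  0.78 -0.18]
-> [0.586, -0.171, 0.052, 87.1, 1.0]
[-0.004, 0.0, 0.004] [-0.2, -0.1, 0.2]
```

View pics/c6.png

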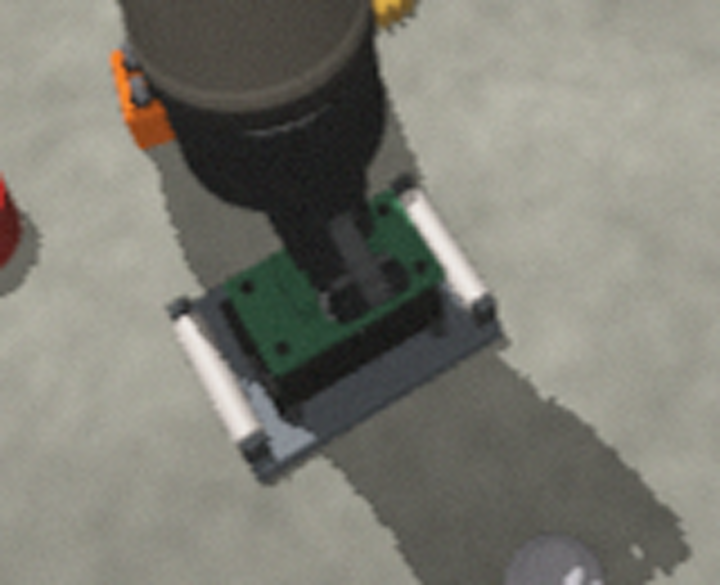

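Call:
drive_tool(commands=[{"linear": [-0.004, 0, 0.001], "dr": [-0.1, -0.1, 0.2], "jaw": 1}, {"linear": [0, 0, 0.002], "dr": [0, 0, 0], "jaw": 1}, {"linear": [0, 0, 0], "dr": [0, 0, 0], "jaw": 1}])

```text
clock: 15.55
tcp_pos: [0.5866, -0.1719, 0.0537]
orientation: [2.278, 2.163, 0.001]
contact_force: [-0.2, -0.8, -0.6]
grip_width: 0.0249
```

```bash
python3 plan.py .586,-.1710,.050,87.1,1;
```

```text
t 15.55 p [ 0.5866 -0.1719  0.0537] psi 87.03 tilt [ 0.07 -0.  ] F [-0.2 -0.8 -0.6] w 0.0249 q [ 0.51  0.63 -0.45  1.82  0.37  0.78 -0.18]
-> [0.586, -0.171, 0.05, 87.1, 1.0]
[0.001, -0.001, 0.004] [0.1, -0.0, -0.1]
```

Call:
drive_tool(commands=[{"linear": [0.001, -0.001, 0.004], "dr": [0, 0, -0.1], "jaw": 1}, {"linear": [0, 0, 0.003], "dr": [0, 0, 0], "jaw": 1}, {"linear": [0, 0, 0], "dr": [0, 0, 0], "jaw": 1}])

```text
clock: 15.92
tcp_pos: [0.5857, -0.1708, 0.0464]
orientation: [2.275, 2.165, 0.002]
contact_force: [0.2, 0.6, -0.6]
grip_width: 0.025
```

```bash
python3 plan.py .586,-.1710,.046,87.1,1;  python3 - <<'E'
from h import *
im=grab('scene','s7.png'); cv2.imwrite('pics/c7.png',cv2.resize(im[235:305,170:245,::-1],None,fx=8,fy=8,interpolation=cv2.INTER_CUBIC))
E
```

```text
t 15.93 p [ 0.5857 -0.1708  0.0464] psi 87.14 tilt [ 0.09 -0.01] F [ 0.2  0.6 -0.6] w 0.025 q [ 0.51  0.64 -0.44  1.83  0.38  0.76 -0.18]
-> [0.586, -0.171, 0.046, 87.1, 1.0]
[-0.0, 0.0, 0.0] [0.1, 0.0, 0.0]
```

View pics/c7.png

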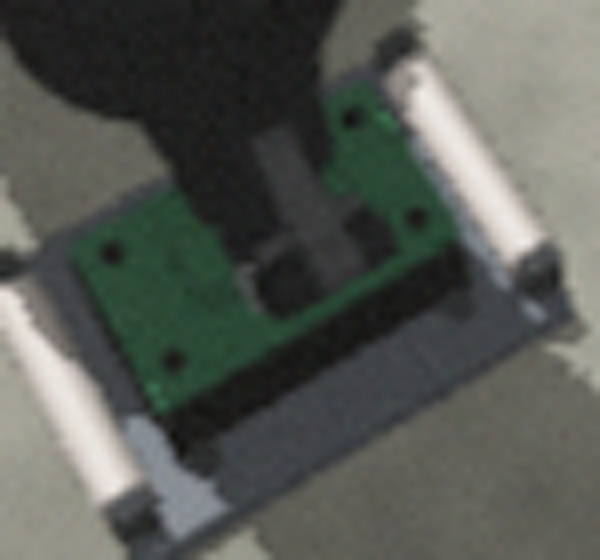

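Call:
drive_tool(commands=[{"linear": [0, 0, 0.002], "dr": [0, 0, 0], "jaw": 1}, {"linear": [0, 0, 0.002], "dr": [0, 0, 0], "jaw": 1}])

```text
clock: 16.23
tcp_pos: [0.5861, -0.1708, 0.0452]
orientation: [2.275, 2.164, 0.0]
contact_force: [-10.8, 1.5, 26.7]
grip_width: 0.025
```

```bash
python3 plan.py
```

```text
t 16.23 p [ 0.5861 -0.1708  0.0452] psi 87.12 tilt [ 0.08 -0.08] F [-10.8   1.5  26.7] w 0.025 q [ 0.51  0.64 -0.44  1.83  0.38  0.76 -0.19]
```

Call:
drive_tool(commands=[{"linear": [0, 0, -0.002], "dr": [0, 0, 0], "jaw": 1}, {"linear": [0, 0, 0], "dr": [0, 0, 0], "jaw": 1}])

```text
clock: 16.48
tcp_pos: [0.5865, -0.1708, 0.0479]
orientation: [2.274, 2.163, 0.001]
contact_force: [0.1, -1.0, -0.6]
grip_width: 0.0249
```

```bash
python3 plan.py
```

```text
t 16.48 p [ 0.5865 -0.1708  0.0479] psi 87.13 tilt [ 0.15 -0.11] F [ 0.1 -1.  -0.6] w 0.0249 q [ 0.51  0.63 -0.44  1.83  0.38  0.76 -0.18]
```

Call:
drive_tool(commands=[{"linear": [0, 0, 0.002], "dr": [0, 0, 0], "jaw": 1}, {"linear": [0, 0, 0.001], "dr": [0, 0, 0], "jaw": 1}])

```text
clock: 16.73
tcp_pos: [0.5865, -0.1709, 0.0452]
orientation: [2.274, 2.163, 0.0]
contact_force: [-4.5, 0.5, 15.3]
grip_width: 0.025
```

```bash
python3 plan.py
```

```text
t 16.73 p [ 0.5865 -0.1709  0.0452] psi 87.12 tilt [ 0.12 -0.12] F [-4.5  0.5 15.3] w 0.025 q [ 0.51  0.64 -0.44  1.83  0.38  0.76 -0.19]
```

Call:
drive_tool(commands=[{"linear": [0, 0, -0.0007], "dr": [0, 0, 0], "jaw": 1}, {"linear": [0, 0, 0], "dr": [0, 0, 0], "jaw": 0.5}, {"linear": [0, 0, 0], "dr": [0, 0, 0], "jaw": 0.2}, {"linear": [0, 0, 0], "dr": [0, 0, 0], "jaw": 0}, {"linear": [0, 0, -0.015], "dr": [0, 0, 0], "jaw": 0}, {"linear": [0, 0, -0.04], "dr": [0, 0, 0], "jaw": 0}, {"linear": [0, 0, -0.03], "dr": [0, 0, 0], "jaw": 0}])

```text
clock: 17.6
tcp_pos: [0.5848, -0.1702, 0.1318]
orientation: [-2.275, -2.164, 0.003]
contact_force: [0.4, 0.1, -0.2]
grip_width: 0.0856
```

```bash
python3 plan.py .45,.0,.14,95,6 .44,.292,.12,90,8
```

```text
t 17.6 p [ 0.5848 -0.1702  0.1318] psi 87.15 tilt [-0.16 -0.01] F [ 0.4  0.1 -0.2] w 0.0856 q [ 0.55  0.53 -0.49  1.78  0.31  0.91 -0.13]
-> [0.45, 0.0, 0.14, 95.0, 6.0]
[0.027, -0.024, -0.001] [-0.0, 0.0, -1.3]
[0.028, -0.023, -0.001] [-0.0, 0.0, -1.3]
[0.028, -0.023, -0.001] [-0.0, 0.0, -1.3]
[0.029, -0.022, -0.002] [-0.1, 0.0, -1.3]
[0.029, -0.021, -0.001] [-0.0, 0.0, -1.3]
[0.03, -0.021, -0.002] [-0.1, 0.0, -1.4]
-> [0.44, 0.292, 0.12, 90.0, 8.0]
[0.036, 0.002, 0.002] [0.0, 0.0, 0.6]
[0.037, 0.002, 0.003] [0.0, 0.0, 0.6]
[0.036, 0.001, 0.002] [0.0, 0.0, 0.6]
[0.037, 0.001, 0.003] [0.0, 0.0, 0.6]
[0.037, 0.0, 0.002] [0.0, 0.0, 0.7]
[0.036, 0.0, 0.003] [0.0, 0.0, 0.6]
[0.037, -0.0, 0.002] [0.0, 0.0, 0.7]
[0.036, -0.001, 0.003] [0.0, 0.0, 0.6]
```

Call:
drive_tool(commands=[{"linear": [0.027, -0.024, -0.001], "dr": [0, 0, -1.3], "jaw": 0}, {"linear": [0.028, -0.023, -0.001], "dr": [0, 0, -1.3], "jaw": 0}, {"linear": [0.028, -0.023, -0.001], "dr": [0, 0, -1.3], "jaw": 0}, {"linear": [0.029, -0.022, -0.002], "dr": [-0.1, 0, -1.3], "jaw": 0}, {"linear": [0.029, -0.021, -0.001], "dr": [0, 0, -1.3], "jaw": 0}, {"linear": [0.032, -0.015, -0.002], "dr": [-0.1, 0, -1.3], "jaw": 0}, {"linear": [0.04, 0, 0], "dr": [0, 0, 0], "jaw": 0}, {"linear": [0.04, 0, 0], "dr": [0, 0, 0], "jaw": 0}])

```text
clock: 18.6
tcp_pos: [0.4496, 0.0857, 0.1503]
orientation: [2.113, 2.3, 0.013]
contact_force: [0.7, -0.0, -0.3]
grip_width: 0.0853
```

```bash
python3 plan.py .4440,.2925,.11,97,6;  python3 - <<'E'
from h import *
im=grab('scene','s8.png'); cv2.imwrite('pics/c8.png',cv2.resize(im[235:305,170:245,::-1],None,fx=8,fy=8,interpolation=cv2.INTER_CUBIC))
grab('top','t8.png')
E
sed 's/\.5855,-\.1715,-\.05/.5855,-.1715,-.05/; s/F.fit(.shell./F.fit("cov"/' run4.py > run5.py
cat > run5.py <<'E'
import fit as F, sys
from fit import *
ns,nt=sys.argv[1:3]
ims={'scene':cv2.cvtColor(cv2.imread('pics/'+ns),cv2.COLOR_BGR2RGB),'top':cv2.cvtColor(cv2.imread('pics/'+nt),cv2.COLOR_BGR2RGB)}
M['cover']=np.r_[box(.05,.084,.036,.042),box(.026,.044,.036,.062)]
ov=[]
for v in (['top'],['scene']):
    x,e,D=F.fit('cover',(.5855,-.1715,-.05),ims,v); print(v,x.round(4),np.degrees(x[2]).round(1),np.round(e,3)); ov.append(overlay('cover',x,D))
cv2.imwrite('pics/ov8.png',np.hstack(ov))
E
python3 run5.py s8.png t8.png
```

```text
t 18.6 p [0.4496 0.0857 0.1503] psi 94.83 tilt [ 1.1  -0.37] F [ 0.7 -0.  -0.3] w 0.0853 q [ 0.25  0.29 -0.67  2.11  0.27  0.8  -0.5 ]
-> [0.444, 0.2925, 0.11, 97.0, 6.0]
[0.034, 0.002, 0.006] [0.2, 0.1, -0.4]
[0.035, 0.002, 0.007] [0.2, 0.1, -0.4]
[0.034, 0.002, 0.007] [0.2, 0.1, -0.3]
[0.035, 0.003, 0.006] [0.2, 0.1, -0.4]
[0.034, 0.003, 0.007] [0.1, 0.0, -0.3]
[0.034, 0.003, 0.007] [0.2, 0.1, -0.4]
['top'] [ 0.5872 -0.1701 -0.0357] -2.0 [0.078]
['scene'] [ 0.5856 -0.1704 -0.0431] -2.5 [0.02]
```

View pics/c8.png

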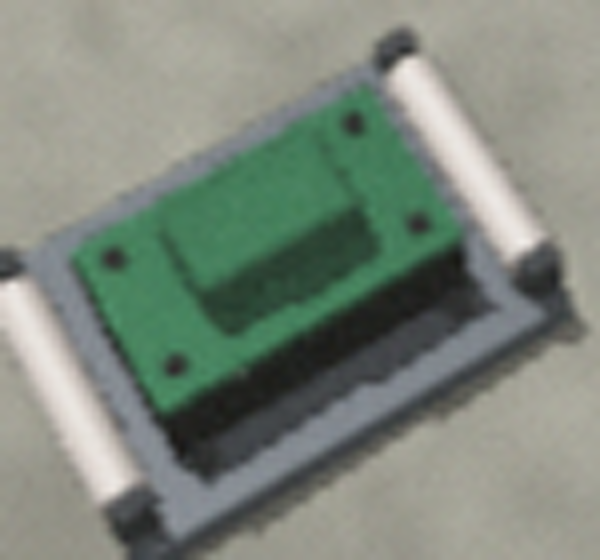

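View pics/ov8.png

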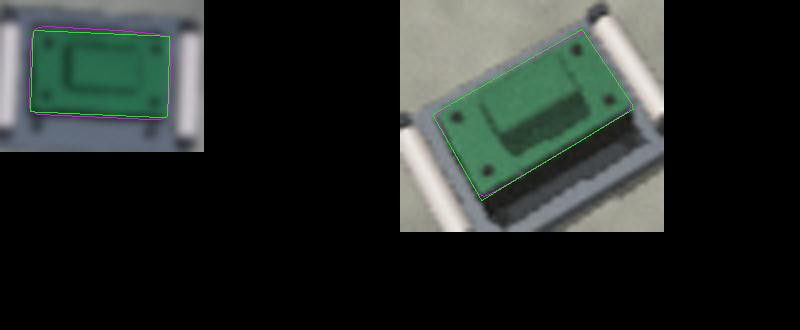

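The cover sits flush on the shell with the knob up. In the scene crop its corners (75,255)/(165,410)/(460,240) lie over the black walls. Now the yellow cup.

Call:
drive_tool(commands=[{"linear": [0.036, 0.002, 0.006], "dr": [0.2, 0.1, -0.4], "jaw": 0}, {"linear": [0.036, 0.002, 0.007], "dr": [0.2, 0.1, -0.4], "jaw": 0}, {"linear": [0.036, 0.002, 0.007], "dr": [0.2, 0.1, -0.3], "jaw": 0}, {"linear": [0.036, 0.003, 0.006], "dr": [0.2, 0.1, -0.4], "jaw": 0}, {"linear": [0.033, 0.003, 0.007], "dr": [0.1, 0, -0.3], "jaw": 0}, {"linear": [0.018, 0.001, 0.007], "dr": [0.1, 0, -0.3], "jaw": 0}, {"linear": [0.005, 0, 0.006], "dr": [0, 0, 0], "jaw": 0}, {"linear": [0, 0, 0.002], "dr": [0, 0, 0], "jaw": 0}])

```text
clock: 19.7
tcp_pos: [0.4462, 0.2918, 0.1065]
orientation: [2.074, 2.349, 0.01]
contact_force: [0.2, 0.2, -0.6]
grip_width: 0.0854
```

```bash
python3 plan.py .4440,.2925,.055,97,3
```

```text
t 19.7 p [0.4462 0.2918 0.1065] psi 97.12 tilt [ 0.58 -0.04] F [ 0.2  0.2 -0.6] w 0.0854 q [-0.17  0.49 -0.66  1.97  0.42  0.81 -0.95]
-> [0.444, 0.2925, 0.055, 97.0, 3.0]
[0.0, -0.001, 0.017] [0.2, 0.0, 0.0]
[0.001, -0.001, 0.017] [0.2, 0.1, 0.1]
[0.0, -0.0, 0.017] [0.2, 0.0, 0.0]
```

Call:
drive_tool(commands=[{"linear": [0, -0.001, 0.018], "dr": [0.2, 0, 0], "jaw": 0}, {"linear": [0.002, -0.001, 0.018], "dr": [0.2, 0.1, 0], "jaw": 0}, {"linear": [0.002, 0, 0.018], "dr": [0.1, 0, 0], "jaw": 0}, {"linear": [0, 0, 0.002], "dr": [0, 0, 0], "jaw": 0}])

```text
clock: 20.2
tcp_pos: [0.4445, 0.292, 0.046]
orientation: [2.083, 2.35, -0.003]
contact_force: [-0.8, -0.1, 0.1]
grip_width: 0.0853
```

```bash
python3 plan.py .4440,.2925,.008,97,3; python3 - <<'E'
from h import *
im=grab('scene','s9.png'); cv2.imwrite('pics/c9.png',cv2.resize(im[70:200,250:390,::-1],None,fx=4,fy=4,interpolation=cv2.INTER_CUBIC))
E
```

```text
t 20.2 p [0.4445 0.292  0.046 ] psi 96.89 tilt [-0.   -0.15] F [-0.8 -0.1  0.1] w 0.0853 q [-0.22  0.58 -0.6   2.    0.5   0.71 -1.02]
-> [0.444, 0.2925, 0.008, 97.0, 3.0]
[0.0, -0.0, 0.013] [-0.0, 0.1, -0.0]
[0.0, -0.0, 0.013] [-0.0, 0.0, -0.1]
[0.001, -0.0, 0.012] [-0.0, 0.1, -0.0]
```

View pics/c9.png

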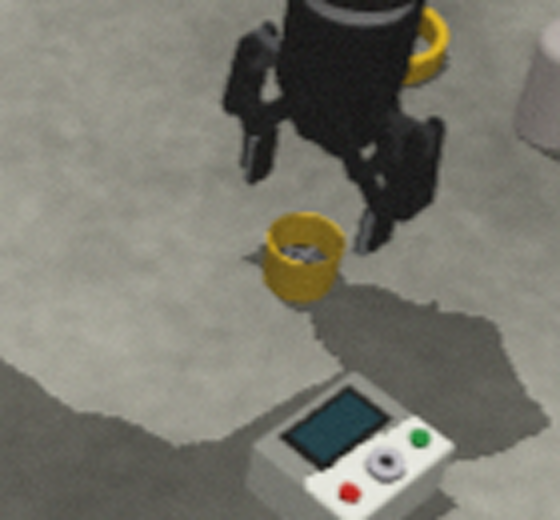

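Call:
drive_tool(commands=[{"linear": [0, 0, 0.014], "dr": [0, 0.1, 0], "jaw": 0}, {"linear": [0.001, 0, 0.014], "dr": [0, 0, 0], "jaw": 0}, {"linear": [0.002, 0, 0.009], "dr": [0, 0.1, 0], "jaw": 0}, {"linear": [0, 0, 0.001], "dr": [0, 0, 0], "jaw": 0.2}, {"linear": [0, 0, 0], "dr": [0, 0, 0], "jaw": 0.3}])

```text
clock: 20.88
tcp_pos: [0.4448, 0.2959, 0.0062]
orientation: [-2.083, -2.351, -0.003]
contact_force: [-0.0, 0.4, 0.4]
grip_width: 0.0598
```

```bash
python3 plan.py .4440,.2925,.008,97,1; python3 - <<'E'
from h import *
im=grab('scene','s10.png'); cv2.imwrite('pics/c10.png',cv2.resize(im[70:200,250:390,::-1],None,fx=4,fy=4,interpolation=cv2.INTER_CUBIC))
E
```

```text
t 20.88 p [0.4448 0.2959 0.0062] psi 96.91 tilt [0.05 0.12] F [-0.   0.4  0.4] w 0.0598 q [-0.26  0.64 -0.56  2.01  0.56  0.64 -1.07]
-> [0.444, 0.2925, 0.008, 97.0, 1.0]
[-0.003, -0.001, -0.002] [0.1, -0.1, -0.1]
```

View pics/c10.png

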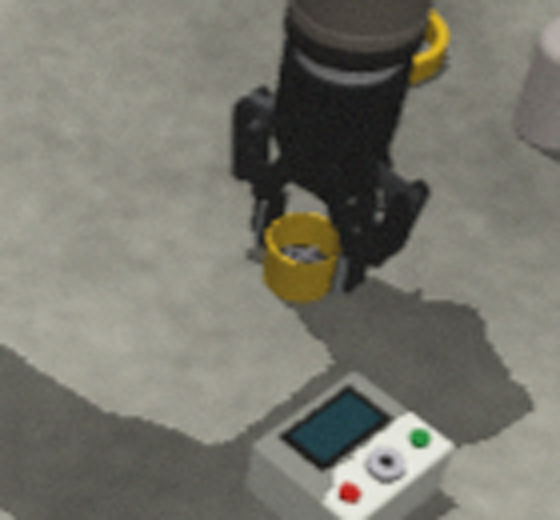

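Call:
drive_tool(commands=[{"linear": [-0.003, 0, -0.001], "dr": [0, 0, 0], "jaw": 0.3}, {"linear": [0, 0, 0], "dr": [0, 0, 0], "jaw": 0.3}, {"linear": [0, 0, 0], "dr": [0, 0, 0], "jaw": 0.5}, {"linear": [0, 0, 0], "dr": [0, 0, 0], "jaw": 0.8}, {"linear": [0, 0, 0], "dr": [0, 0, 0], "jaw": 1}, {"linear": [0, 0, 0], "dr": [0, 0, 0], "jaw": 1}], force=35)

```text
clock: 21.68
tcp_pos: [0.4458, 0.2928, 0.0086]
orientation: [2.084, 2.351, 0.006]
contact_force: [-0.3, 0.0, 0.1]
grip_width: 0.0504
```

```bash
python3 plan.py .444,.292,.10,97,3 .5911,-.0514,.12,90,8
```

```text
t 21.68 p [0.4458 0.2928 0.0086] psi 96.88 tilt [0.15 0.16] F [-0.3  0.   0.1] w 0.0504 q [-0.26  0.63 -0.56  2.02  0.56  0.64 -1.07]
-> [0.444, 0.292, 0.1, 97.0, 3.0]
[-0.0, -0.001, -0.03] [0.1, -0.0, -0.0]
[-0.0, -0.0, -0.031] [0.0, -0.1, -0.1]
[-0.0, -0.001, -0.03] [0.1, -0.0, -0.0]
-> [0.5911, -0.0514, 0.12, 90.0, 8.0]
[-0.045, 0.013, -0.003] [-0.0, -0.0, 0.9]
[-0.045, 0.014, -0.003] [-0.0, -0.0, 0.9]
[-0.044, 0.014, -0.002] [-0.0, -0.0, 0.9]
[-0.044, 0.015, -0.003] [-0.0, -0.0, 0.9]
[-0.044, 0.016, -0.002] [-0.0, -0.0, 0.8]
[-0.044, 0.017, -0.003] [-0.0, -0.0, 0.9]
[-0.043, 0.017, -0.002] [-0.0, -0.0, 0.8]
[-0.044, 0.018, -0.003] [-0.0, -0.0, 0.9]
```

Call:
drive_tool(commands=[{"linear": [0, 0, -0.015], "dr": [0, 0, 0], "jaw": 1}, {"linear": [0, 0, -0.03], "dr": [0.1, 0, 0], "jaw": 1}, {"linear": [0, 0, -0.035], "dr": [0, 0, 0], "jaw": 1}, {"linear": [-0.02, 0.006, -0.015], "dr": [0, 0, 0.5], "jaw": 1}, {"linear": [-0.04, 0.013, -0.008], "dr": [0, 0, 0.9], "jaw": 1}, {"linear": [-0.045, 0.014, -0.003], "dr": [0, 0, 0.9], "jaw": 1}, {"linear": [-0.045, 0.015, 0], "dr": [0, 0, 0.9], "jaw": 1}, {"linear": [-0.045, 0.016, 0], "dr": [0, 0, 0.9], "jaw": 1}])

```text
clock: 22.68
tcp_pos: [0.529, 0.1056, 0.1252]
orientation: [-2.156, -2.285, -0.015]
contact_force: [0.2, -0.1, -1.8]
grip_width: 0.0503
```

```bash
python3 plan.py .5898,-.0513,.11,90,5
```

```text
t 22.68 p [0.529  0.1056 0.1252] psi 93.33 tilt [0.36 0.42] F [ 0.2 -0.1 -1.8] w 0.0503 q [ 0.2   0.46 -0.64  1.95  0.36  0.84 -0.57]
-> [0.5898, -0.0513, 0.11, 90.0, 5.0]
[-0.032, 0.01, 0.003] [0.1, -0.1, 0.7]
[-0.032, 0.011, 0.003] [0.1, -0.1, 0.7]
[-0.032, 0.011, 0.003] [0.1, -0.1, 0.6]
[-0.032, 0.011, 0.003] [0.0, -0.1, 0.7]
[-0.031, 0.012, 0.003] [0.1, -0.0, 0.6]
```

Call:
drive_tool(commands=[{"linear": [-0.034, 0.011, 0.003], "dr": [0.1, -0.1, 0.7], "jaw": 1}, {"linear": [-0.034, 0.012, 0.003], "dr": [0.1, -0.1, 0.7], "jaw": 1}, {"linear": [-0.034, 0.012, 0.003], "dr": [0.1, -0.1, 0.6], "jaw": 1}, {"linear": [-0.028, 0.01, 0.004], "dr": [0, -0.1, 0.7], "jaw": 1}, {"linear": [-0.015, 0.006, 0.008], "dr": [0, 0, 0.4], "jaw": 1}, {"linear": [-0.006, 0.003, 0.015], "dr": [0, 0, 0], "jaw": 1}, {"linear": [0, 0, 0.015], "dr": [0, 0, 0], "jaw": 1}, {"linear": [0, 0, 0.005], "dr": [0, 0, 0], "jaw": 1}])

```text
clock: 23.68
tcp_pos: [0.5909, -0.0499, 0.0714]
orientation: [2.22, 2.218, 0.007]
contact_force: [0.1, -0.0, -0.7]
grip_width: 0.0503
```

```bash
python3 plan.py .5898,-.0513,.02,90,3
```

```text
t 23.68 p [ 0.5909 -0.0499  0.0714] psi 89.95 tilt [0.31 0.06] F [ 0.1 -0.  -0.7] w 0.0503 q [ 0.39  0.6  -0.54  1.86  0.42  0.8  -0.37]
-> [0.5898, -0.0513, 0.02, 90.0, 3.0]
[-0.0, -0.0, 0.017] [0.1, -0.0, -0.0]
[-0.001, -0.001, 0.017] [0.1, -0.0, -0.0]
[-0.0, -0.0, 0.017] [0.1, -0.1, -0.1]
```

Call:
drive_tool(commands=[{"linear": [0, 0, 0.018], "dr": [0.1, 0, 0], "jaw": 1}, {"linear": [-0.001, -0.001, 0.018], "dr": [0.1, 0, 0], "jaw": 1}, {"linear": [0, 0, 0.014], "dr": [0.1, 0, 0], "jaw": 1}, {"linear": [0, 0, 0], "dr": [0, 0, 0], "jaw": 1}])

```text
clock: 24.18
tcp_pos: [0.5888, -0.0483, 0.0168]
orientation: [-2.216, -2.222, 0.0]
contact_force: [0.3, 0.3, -0.6]
grip_width: 0.0504
```

```bash
python3 plan.py .5898,-.0513,.0105,90,2; python3 - <<'E'
from h import *
im=grab('scene','s11.png'); cv2.imwrite('pics/c11.png',cv2.resize(im[180:320,160:310,::-1],None,fx=4,fy=4,interpolation=cv2.INTER_CUBIC))
E
```

```text
t 24.18 p [ 0.5888 -0.0483  0.0168] psi 90.16 tilt [-0.15  0.13] F [ 0.3  0.3 -0.6] w 0.0504 q [ 0.35  0.67 -0.5   1.88  0.47  0.71 -0.42]
-> [0.5898, -0.0513, 0.0105, 90.0, 2.0]
[-0.001, 0.0, 0.003] [-0.1, -0.1, 0.1]
[-0.002, 0.001, 0.003] [-0.1, -0.0, 0.1]
```

View pics/c11.png

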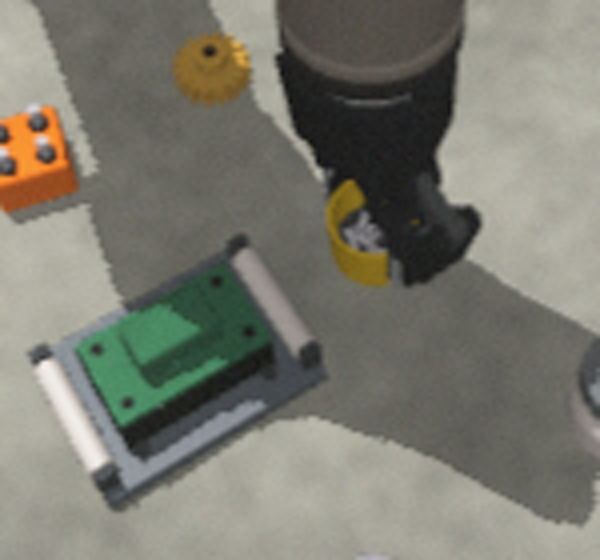

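Call:
drive_tool(commands=[{"linear": [-0.003, 0.001, 0.002], "dr": [-0.1, -0.1, 0.1], "jaw": 1}, {"linear": [0, 0, 0.003], "dr": [0, 0, 0], "jaw": 1}, {"linear": [0, 0, 0.001], "dr": [0, 0, 0], "jaw": 1}])

```text
clock: 24.6
tcp_pos: [0.5916, -0.0518, 0.0125]
orientation: [2.22, 2.22, 0.003]
contact_force: [-0.3, -0.1, -1.1]
grip_width: 0.0502
```

```bash
python3 plan.py .5898,-.0513,.0085,90,1
```

```text
t 24.6 p [ 0.5916 -0.0518  0.0125] psi 90.01 tilt [0.18 0.  ] F [-0.3 -0.1 -1.1] w 0.0502 q [ 0.35  0.68 -0.49  1.87  0.48  0.7  -0.42]
-> [0.5898, -0.0513, 0.0085, 90.0, 1.0]
[0.0, -0.002, 0.004] [0.2, -0.0, 0.0]
```

Call:
drive_tool(commands=[{"linear": [0, -0.002, 0.003], "dr": [0.1, 0, 0], "jaw": 1}, {"linear": [0, 0, 0.002], "dr": [0, 0, 0], "jaw": 1}, {"linear": [0, 0, 0], "dr": [0, 0, 0], "jaw": 1}])

```text
clock: 24.98
tcp_pos: [0.5896, -0.0519, 0.0087]
orientation: [2.22, 2.22, 0.001]
contact_force: [0.4, 0.8, -0.7]
grip_width: 0.0502
```

```bash
python3 plan.py .5898,-.0513,.0085,90,1
```

```text
t 24.98 p [ 0.5896 -0.0519  0.0087] psi 90.01 tilt [ 0.08 -0.05] F [ 0.4  0.8 -0.7] w 0.0502 q [ 0.35  0.68 -0.49  1.88  0.48  0.7  -0.42]
-> [0.5898, -0.0513, 0.0085, 90.0, 1.0]
[0.001, 0.0, 0.0] [0.1, 0.1, 0.0]
```

Touching down, then release.

Call:
drive_tool(commands=[{"linear": [0, 0, 0.001], "dr": [0, 0, 0], "jaw": 1}, {"linear": [0, 0, 0.001], "dr": [0, 0, 0], "jaw": 1}])

```text
clock: 25.22
tcp_pos: [0.5896, -0.052, 0.0085]
orientation: [2.22, 2.22, -0.001]
contact_force: [-5.2, -0.2, 13.3]
grip_width: 0.0503
```

Call:
drive_tool(commands=[{"linear": [0, 0, 0], "dr": [0, 0, 0], "jaw": 0.4}, {"linear": [0, 0, 0], "dr": [0, 0, 0], "jaw": 0.2}, {"linear": [0, 0, 0], "dr": [0, 0, 0], "jaw": 0}, {"linear": [0, 0, -0.015], "dr": [0, 0, 0], "jaw": 0}, {"linear": [0, 0, -0.035], "dr": [0, 0, 0], "jaw": 0}, {"linear": [0, 0, -0.04], "dr": [0, 0, 0], "jaw": 0}])

```text
clock: 25.98
tcp_pos: [0.5876, -0.0516, 0.0992]
orientation: [-2.219, -2.221, 0.006]
contact_force: [0.2, 0.9, 0.5]
grip_width: 0.0854
```

```bash
python3 plan.py .445,-.176,.11,75.2,7
```

```text
t 25.98 p [ 0.5876 -0.0516  0.0992] psi 90.04 tilt [-0.24 -0.07] F [0.2 0.9 0.5] w 0.0854 q [ 0.41  0.56 -0.56  1.84  0.39  0.86 -0.35]
-> [0.445, -0.176, 0.11, 75.2, 7.0]
[-0.018, -0.02, -0.001] [-0.0, 0.0, 2.1]
[-0.018, -0.02, -0.002] [-0.0, 0.0, 2.1]
[-0.019, -0.019, -0.001] [-0.0, 0.0, 2.1]
[-0.02, -0.018, -0.002] [-0.1, 0.0, 2.1]
[-0.021, -0.018, -0.001] [-0.0, 0.0, 2.1]
[-0.021, -0.017, -0.002] [-0.1, 0.1, 2.2]
[-0.022, -0.016, -0.001] [-0.0, 0.0, 2.1]
```

Call:
drive_tool(commands=[{"linear": [-0.018, -0.02, -0.002], "dr": [0, 0, 2.1], "jaw": 0}, {"linear": [-0.018, -0.02, -0.002], "dr": [0, 0, 2.1], "jaw": 0}, {"linear": [-0.02, -0.021, -0.001], "dr": [0, 0, 2.1], "jaw": 0}, {"linear": [-0.021, -0.02, -0.002], "dr": [0, 0, 2.1], "jaw": 0}, {"linear": [-0.022, -0.02, -0.001], "dr": [0, 0, 2.1], "jaw": 0}, {"linear": [-0.022, -0.019, -0.001], "dr": [0, 0, 2.1], "jaw": 0}, {"linear": [-0.018, -0.015, 0], "dr": [0, 0, 1.9], "jaw": 0}, {"linear": [-0.006, -0.006, 0], "dr": [0, 0, 0.4], "jaw": 0}])

```text
clock: 26.98
tcp_pos: [0.4243, -0.1839, 0.1146]
orientation: [2.5, 1.896, 0.003]
contact_force: [1.0, -0.2, -0.6]
grip_width: 0.0855
```

```bash
python3 plan.py .431,-.1758,.055,75.2,4; python3 - <<'E'
from h import *
im=grab('scene','s12.png'); cv2.imwrite('pics/c12.png',cv2.resize(im[170:320,150:320,::-1],None,fx=4,fy=4,interpolation=cv2.INTER_CUBIC))
grab('top','t12.png')
E
```

```text
t 26.98 p [ 0.4243 -0.1839  0.1146] psi 74.34 tilt [ 0.22 -0.12] F [ 1.  -0.2 -0.6] w 0.0855 q [ 0.73  0.34 -0.53  2.13  0.26  0.73 -0.24]
-> [0.431, -0.1758, 0.055, 75.2, 4.0]
[0.002, 0.001, 0.015] [0.1, 0.0, -0.2]
[0.003, 0.001, 0.015] [0.0, 0.0, -0.2]
[0.002, 0.001, 0.015] [0.1, 0.0, -0.2]
[0.003, 0.001, 0.015] [0.0, 0.1, -0.3]
```

View pics/c12.png

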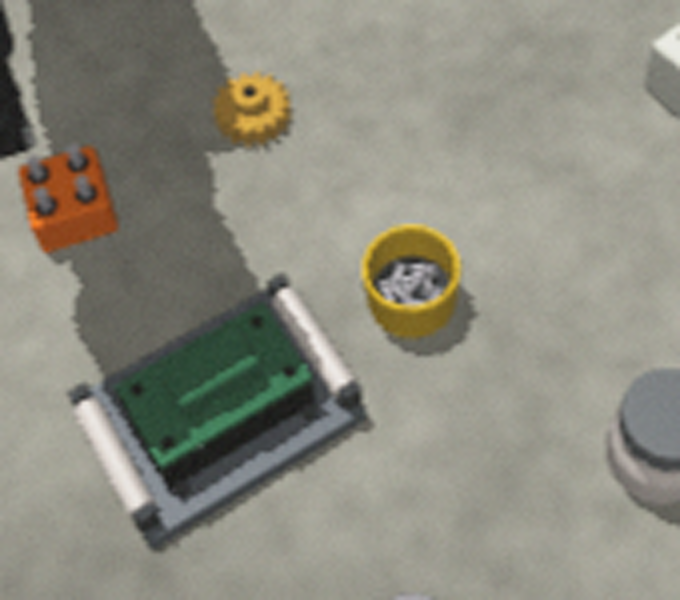

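Call:
drive_tool(commands=[{"linear": [0.005, 0.003, 0.01], "dr": [0.1, 0, -0.3], "jaw": 0}, {"linear": [0.005, 0.002, 0.015], "dr": [0, 0, -0.3], "jaw": 0}, {"linear": [0.002, 0.001, 0.018], "dr": [0.1, 0, -0.2], "jaw": 0}, {"linear": [0, 0, 0.01], "dr": [0, 0, 0], "jaw": 0}, {"linear": [0, 0, 0], "dr": [0, 0, 0], "jaw": 0}])

```text
clock: 27.7
tcp_pos: [0.437, -0.1695, 0.0568]
orientation: [-2.481, -1.925, -0.002]
contact_force: [0.1, 0.2, 0.1]
grip_width: 0.0854
```

```bash
python3 plan.py .431,-.1758,.006,75.2,4
```

```text
t 27.7 p [ 0.437  -0.1695  0.0568] psi 75.6 tilt [0.04 0.1 ] F [0.1 0.2 0.1] w 0.0854 q [ 0.64  0.45 -0.49  2.15  0.36  0.62 -0.35]
-> [0.431, -0.1758, 0.006, 75.2, 4.0]
[-0.002, -0.001, 0.013] [0.0, -0.0, 0.1]
[-0.002, -0.001, 0.013] [0.0, -0.0, 0.1]
[-0.002, -0.001, 0.012] [0.0, -0.1, 0.1]
[-0.002, -0.001, 0.013] [0.0, -0.0, 0.1]
```

Call:
drive_tool(commands=[{"linear": [-0.006, -0.003, 0.004], "dr": [0, 0, 0.2], "jaw": 0}, {"linear": [-0.001, -0.001, 0.01], "dr": [0, 0, 0.1], "jaw": 0}, {"linear": [0, 0, 0.01], "dr": [0, 0, 0], "jaw": 0}, {"linear": [0, 0, 0], "dr": [0, 0, 0], "jaw": 0}])

```text
clock: 28.2
tcp_pos: [0.431, -0.1764, 0.0316]
orientation: [2.489, 1.917, 0.003]
contact_force: [-0.4, 0.9, -0.6]
grip_width: 0.0856
```

```bash
python3 plan.py .431,-.1758,.006,75.2,3
```

```text
t 28.2 p [ 0.431  -0.1764  0.0316] psi 75.21 tilt [0.08 0.06] F [-0.4  0.9 -0.6] w 0.0856 q [ 0.63  0.49 -0.45  2.17  0.4   0.56 -0.37]
-> [0.431, -0.1758, 0.006, 75.2, 3.0]
[0.0, -0.0, 0.009] [0.0, -0.0, 0.0]
[0.0, -0.0, 0.008] [0.0, -0.0, 0.0]
[0.001, -0.0, 0.009] [0.1, -0.1, 0.0]
```

Call:
drive_tool(commands=[{"linear": [0, 0, 0.01], "dr": [0, 0, 0], "jaw": 0}, {"linear": [0, 0, 0.01], "dr": [0, 0, 0], "jaw": 0}, {"linear": [0, 0, 0.003], "dr": [0, 0, 0], "jaw": 0.2}, {"linear": [0, 0, 0], "dr": [0, 0, 0], "jaw": 0.4}])

```text
clock: 28.7
tcp_pos: [0.4314, -0.1763, 0.007]
orientation: [2.488, 1.917, 0.003]
contact_force: [0.4, -0.9, -0.5]
grip_width: 0.0526
```

```bash
python3 plan.py .431,-.1758,.006,75.2,1
```

```text
t 28.7 p [ 0.4314 -0.1763  0.007 ] psi 75.24 tilt [0.1  0.06] F [ 0.4 -0.9 -0.5] w 0.0526 q [ 0.6   0.54 -0.42  2.18  0.44  0.51 -0.41]
-> [0.431, -0.1758, 0.006, 75.2, 1.0]
[0.0, -0.0, 0.001] [0.1, -0.1, 0.0]
```

Call:
drive_tool(commands=[{"linear": [0, 0, 0], "dr": [0, 0, 0], "jaw": 0.6}, {"linear": [0, 0, 0], "dr": [0, 0, 0], "jaw": 0.8}, {"linear": [0, 0, 0], "dr": [0, 0, 0], "jaw": 1}, {"linear": [0, 0, 0], "dr": [0, 0, 0], "jaw": 1}], force=40)

```text
clock: 29.2
tcp_pos: [0.4315, -0.1763, 0.0074]
orientation: [2.488, 1.917, 0.004]
contact_force: [-0.5, 0.0, -1.8]
grip_width: 0.043
```

```bash
python3 plan.py .431,-.1758,.09,75.2,3 .45,-.05,.13,85,4 .5966,.0938,.13,93.2,6
```

```text
t 29.2 p [ 0.4315 -0.1763  0.0074] psi 75.23 tilt [0.13 0.04] F [-0.5  0.  -1.8] w 0.043 q [ 0.6   0.53 -0.42  2.18  0.44  0.51 -0.41]
-> [0.431, -0.1758, 0.09, 75.2, 3.0]
[0.0, -0.0, -0.028] [0.0, -0.0, 0.0]
[0.0, -0.0, -0.027] [0.1, -0.0, 0.0]
[0.0, -0.001, -0.028] [0.0, -0.1, 0.0]
-> [0.45, -0.05, 0.13, 85.0, 4.0]
[0.032, -0.003, -0.01] [0.0, 0.0, -2.4]
[0.032, -0.002, -0.01] [0.0, 0.0, -2.5]
[0.032, -0.001, -0.01] [0.0, 0.0, -2.4]
[0.031, 0.001, -0.01] [0.0, 0.0, -2.5]
-> [0.5966, 0.0938, 0.13, 93.2, 6.0]
[0.026, 0.022, 0.0] [0.0, 0.0, -1.4]
[0.026, 0.023, 0.0] [0.0, 0.0, -1.4]
[0.025, 0.024, 0.0] [0.0, 0.0, -1.3]
[0.024, 0.024, 0.0] [0.0, 0.0, -1.4]
[0.024, 0.024, 0.0] [0.0, 0.0, -1.3]
[0.023, 0.025, 0.0] [0.0, 0.0, -1.4]
```

Call:
drive_tool(commands=[{"linear": [0, 0, -0.015], "dr": [0, 0, 0], "jaw": 1}, {"linear": [0, 0, -0.03], "dr": [0, 0, 0], "jaw": 1}, {"linear": [0, 0, -0.035], "dr": [0, 0, 0], "jaw": 1}, {"linear": [0.02, -0.002, -0.025], "dr": [0, 0, -1.5], "jaw": 1}, {"linear": [0.032, -0.002, -0.01], "dr": [0, 0, -2.4], "jaw": 1}, {"linear": [0.035, -0.001, -0.005], "dr": [0, 0, -2.4], "jaw": 1}, {"linear": [0.035, 0.005, 0], "dr": [0, 0, -2.4], "jaw": 1}, {"linear": [0.035, 0.014, 0], "dr": [0, 0, -2], "jaw": 1}])

```text
clock: 30.2
tcp_pos: [0.473, -0.022, 0.1384]
orientation: [2.295, 2.137, 0.004]
contact_force: [0.1, -0.3, -0.4]
grip_width: 0.0431
```

```bash
python3 plan.py .5966,.0938,.11,93.2,6
cat > run6.py <<'E'
import fit as F, sys
from fit import *
ims={n:cv2.cvtColor(cv2.imread(f'pics/{n}0.png'),cv2.COLOR_BGR2RGB) for n in('top','scene')}
M['tester']=box(.08,.09,.045,.045)
for T in (150,160,170,180,195):
    def cm(k,im):
        V=cv2.cvtColor(im,cv2.COLOR_RGB2HSV)[...,2]; return cv2.morphologyEx((V>T).astype(np.uint8),cv2.MORPH_OPEN,np.ones((5,5)))
    F.colmask=cm
    for v in (['top'],['scene']):
        if v==['scene'] and T<175: continue
        x,e,D=F.fit('tester',(.592,.19,.055),ims,v); l=D[0][1]
        cs,_=cv2.findContours(l,cv2.RETR_EXTERNAL,cv2.CHAIN_APPROX_NONE); r=cv2.minAreaRect(np.vstack(cs))
        c=np.array(r[0])/S+np.array(D[0][2][:2])-.5+.5/S; print(T,v,x.round(4),np.degrees(x[2]).round(1),np.round(e,3),'rect',ray(v[0],*c,.045).round(4),np.round(r[1],0),round(r[2],1))
E
python3 run6.py
```

```text
t 30.2 p [ 0.473  -0.022   0.1384] psi 85.91 tilt [ 0.32 -0.15] F [ 0.1 -0.3 -0.4] w 0.0431 q [ 0.47  0.34 -0.66  2.08  0.29  0.8  -0.43]
-> [0.5966, 0.0938, 0.11, 93.2, 6.0]
[0.021, 0.019, 0.005] [0.1, 0.0, -1.2]
[0.02, 0.02, 0.005] [0.0, 0.0, -1.2]
[0.02, 0.02, 0.005] [0.1, 0.0, -1.2]
[0.019, 0.02, 0.005] [0.0, 0.0, -1.2]
[0.019, 0.021, 0.004] [0.1, 0.1, -1.2]
[0.019, 0.021, 0.005] [0.0, 0.0, -1.3]
150 ['top'] [0.592  0.1904 0.0755] 4.3 [0.021] rect [0.5919 0.1905 0.045 ] [128. 148.] 86.8
160 ['top'] [0.5921 0.1902 0.0964] 5.5 [0.051] rect [0.5919 0.1902 0.045 ] [127. 146.] 86.6
170 ['top'] [0.5926 0.1901 0.0676] 3.9 [0.083] rect [0.5919 0.1901 0.045 ] [125. 144.] 86.2
180 ['top'] [0.5922 0.1897 0.0191] 1.1 [0.127] rect [0.592 0.19  0.045] [122. 141.] 86.6
180 ['scene'] [0.5907 0.1893 0.0808] 4.6 [0.045] rect [0.5916 0.1892 0.045 ] [130. 155.] 50.9
195 ['top'] [0.5941 0.1879 0.0211] 1.2 [0.227] rect [0.5923 0.1897 0.045 ] [117. 136.] 86.9
195 ['scene'] [0.5908 0.1892 0.1029] 5.9 [0.083] rect [0.5914 0.1888 0.045 ] [153. 127.] 39.3
```

```bash
python3 plan.py .5973,.0931,.10,94,6
```

```text
t 30.2 p [ 0.473  -0.022   0.1384] psi 85.91 tilt [ 0.32 -0.15] F [ 0.1 -0.3 -0.4] w 0.0431 q [ 0.47  0.34 -0.66  2.08  0.29  0.8  -0.43]
-> [0.5973, 0.0931, 0.1, 94.0, 6.0]
[0.021, 0.019, 0.006] [0.1, 0.0, -1.3]
[0.02, 0.02, 0.007] [0.0, 0.0, -1.4]
[0.02, 0.02, 0.006] [0.1, 0.0, -1.3]
[0.019, 0.021, 0.007] [0.0, 0.1, -1.4]
[0.019, 0.021, 0.006] [0.1, 0.0, -1.3]
[0.018, 0.022, 0.007] [0.0, 0.1, -1.4]
```

Call:
drive_tool(commands=[{"linear": [0.022, 0.021, 0.006], "dr": [0.1, 0, -1.3], "jaw": 1}, {"linear": [0.022, 0.022, 0.007], "dr": [0, 0, -1.4], "jaw": 1}, {"linear": [0.022, 0.022, 0.006], "dr": [0.1, 0, -1.3], "jaw": 1}, {"linear": [0.021, 0.022, 0.007], "dr": [0, 0.1, -1.4], "jaw": 1}, {"linear": [0.016, 0.018, 0.006], "dr": [0.1, 0, -1.3], "jaw": 1}, {"linear": [0.01, 0.012, 0.007], "dr": [0, 0.1, -1.3], "jaw": 1}, {"linear": [0.003, 0.005, 0.01], "dr": [0, 0, -0.4], "jaw": 1}, {"linear": [0, 0, 0.01], "dr": [0, 0, 0], "jaw": 1}])

```text
clock: 31.2
tcp_pos: [0.6009, 0.0985, 0.0851]
orientation: [2.123, 2.311, 0.007]
contact_force: [-0.6, -0.5, -1.4]
grip_width: 0.0432
```

```bash
python3 plan.py .5973,.0931,.03,94,3
```

```text
t 31.2 p [0.6009 0.0985 0.0851] psi 94.85 tilt [0.31 0.05] F [-0.6 -0.5 -1.4] w 0.0432 q [ 0.19  0.62 -0.61  1.81  0.46  0.86 -0.56]
-> [0.5973, 0.0931, 0.03, 94.0, 3.0]
[-0.002, -0.001, 0.018] [0.1, -0.0, 0.3]
[-0.002, -0.002, 0.019] [0.1, -0.0, 0.3]
[-0.001, -0.001, 0.018] [0.1, -0.0, 0.2]
```

Call:
drive_tool(commands=[{"linear": [-0.004, -0.003, 0.01], "dr": [0.1, 0, 0.3], "jaw": 1}, {"linear": [-0.002, -0.001, 0.02], "dr": [0.1, 0, 0.3], "jaw": 1}, {"linear": [-0.001, 0, 0.018], "dr": [0.1, 0, 0.2], "jaw": 1}, {"linear": [-0.001, 0, 0.004], "dr": [0, 0, 0], "jaw": 1}, {"linear": [0, 0, 0], "dr": [0, 0, 0], "jaw": 1}])

```text
clock: 31.82
tcp_pos: [0.5948, 0.0864, 0.0274]
orientation: [-2.144, -2.293, 0.008]
contact_force: [0.0, 0.4, -0.7]
grip_width: 0.0431
```

```bash
python3 plan.py .5973,.0931,.012,94,2; python3 - <<'E'
from h import *
im=grab('scene','s13.png'); cv2.imwrite('pics/c13.png',cv2.resize(im[110:280,220:400,::-1],None,fx=3.5,fy=3.5,interpolation=cv2.INTER_CUBIC))
E
```

```text
t 31.82 p [0.5948 0.0864 0.0274] psi 93.84 tilt [-0.28 -0.13] F [ 0.   0.4 -0.7] w 0.0431 q [ 0.17  0.68 -0.57  1.84  0.51  0.77 -0.61]
-> [0.5973, 0.0931, 0.012, 94.0, 2.0]
[0.003, 0.002, 0.008] [-0.1, 0.1, -0.1]
[0.004, 0.001, 0.007] [-0.2, 0.0, -0.1]
```

View pics/c13.png

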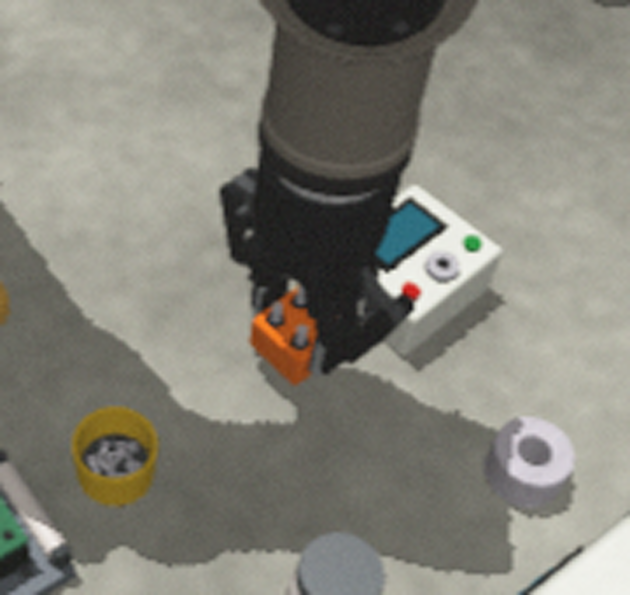

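Rack is upright in the grip beside the tester, just short in y. Correcting, then lowering.

Call:
drive_tool(commands=[{"linear": [0.006, 0.003, 0.003], "dr": [-0.1, 0.1, -0.1], "jaw": 1}, {"linear": [0, 0, 0.006], "dr": [0, 0, 0], "jaw": 1}, {"linear": [0, 0, 0.005], "dr": [0, 0, 0], "jaw": 1}, {"linear": [0, 0, 0], "dr": [0, 0, 0], "jaw": 1}])

```text
clock: 32.38
tcp_pos: [0.5987, 0.0941, 0.014]
orientation: [-2.142, -2.297, -0.001]
contact_force: [0.0, -0.1, -0.9]
grip_width: 0.0433
```

```bash
python3 plan.py .5973,.0931,.009,94,2
```

```text
t 32.38 p [0.5987 0.0941 0.014 ] psi 93.99 tilt [-0.02  0.04] F [ 0.  -0.1 -0.9] w 0.0433 q [ 0.15  0.71 -0.55  1.84  0.53  0.75 -0.62]
-> [0.5973, 0.0931, 0.009, 94.0, 2.0]
[-0.0, -0.001, 0.003] [-0.0, -0.0, -0.0]
[-0.001, -0.0, 0.002] [-0.0, -0.0, -0.0]
```

Call:
drive_tool(commands=[{"linear": [-0.001, -0.001, 0.003], "dr": [0, 0, 0], "jaw": 1}, {"linear": [0, 0, 0.003], "dr": [0, 0, 0], "jaw": 1}, {"linear": [0, 0, 0], "dr": [0, 0, 0], "jaw": 1}])

```text
clock: 32.75
tcp_pos: [0.5977, 0.0927, 0.0077]
orientation: [-2.143, -2.297, -0.0]
contact_force: [0.1, -0.1, -1.0]
grip_width: 0.0429
```

```bash
python3 plan.py .5973,.0931,.0074,94,1
```

```text
t 32.75 p [0.5977 0.0927 0.0077] psi 93.97 tilt [-0.01  0.03] F [ 0.1 -0.1 -1. ] w 0.0429 q [ 0.15  0.72 -0.55  1.84  0.53  0.73 -0.63]
-> [0.5973, 0.0931, 0.0074, 94.0, 1.0]
[0.0, -0.0, 0.0] [-0.0, -0.0, -0.0]
```

Call:
drive_tool(commands=[{"linear": [0, 0, 0.001], "dr": [0, 0, 0], "jaw": 1}, {"linear": [0, 0, 0.001], "dr": [0, 0, 0], "jaw": 1}])

```text
clock: 33.0
tcp_pos: [0.5979, 0.0926, 0.0072]
orientation: [2.143, 2.297, -0.0]
contact_force: [-4.1, -2.2, 11.2]
grip_width: 0.0434
```

Call:
drive_tool(commands=[{"linear": [0, 0, 0], "dr": [0, 0, 0], "jaw": 0.5}, {"linear": [0, 0, 0], "dr": [0, 0, 0], "jaw": 0.3}, {"linear": [0, 0, 0], "dr": [0, 0, 0], "jaw": 0}, {"linear": [0, 0, -0.015], "dr": [0, 0, 0], "jaw": 0}, {"linear": [0, 0, -0.035], "dr": [0, 0, 0], "jaw": 0}, {"linear": [0, 0, -0.045], "dr": [0, 0, 0], "jaw": 0}, {"linear": [0, 0, -0.04], "dr": [0, 0, 0], "jaw": 0}])

```text
clock: 33.88
tcp_pos: [0.5966, 0.0928, 0.1462]
orientation: [-2.141, -2.296, 0.004]
contact_force: [1.1, -0.3, -0.2]
grip_width: 0.0855
```

```bash
python3 plan.py .45,-.10,.2,94,7
```

```text
t 33.88 p [0.5966 0.0928 0.1462] psi 94.01 tilt [-0.21 -0.02] F [ 1.1 -0.3 -0.2] w 0.0855 q [ 0.23  0.54 -0.66  1.77  0.39  0.97 -0.51]
-> [0.45, -0.1, 0.2, 94.0, 7.0]
[-0.026, -0.023, -0.008] [-0.0, 0.0, 0.0]
[-0.026, -0.023, -0.008] [-0.0, 0.0, 0.0]
[-0.026, -0.023, -0.007] [-0.0, 0.0, 0.0]
[-0.026, -0.023, -0.008] [-0.1, 0.0, 0.0]
[-0.026, -0.023, -0.007] [-0.0, 0.0, 0.0]
[-0.026, -0.022, -0.008] [-0.1, 0.0, 0.0]
[-0.026, -0.023, -0.007] [-0.0, 0.0, 0.0]
```

Backing off for a clear view of everything.

Call:
drive_tool(commands=[{"linear": [-0.026, -0.023, -0.012], "dr": [0, 0, 0], "jaw": 0}, {"linear": [-0.026, -0.023, -0.012], "dr": [0, 0, 0], "jaw": 0}, {"linear": [-0.026, -0.023, -0.012], "dr": [0, 0, 0], "jaw": 0}, {"linear": [-0.026, -0.023, -0.012], "dr": [0, 0, 0], "jaw": 0}, {"linear": [-0.026, -0.023, -0.012], "dr": [0, 0, 0], "jaw": 0}, {"linear": [-0.03, -0.015, -0.012], "dr": [0, 0, 0], "jaw": 0}, {"linear": [-0.04, 0, -0.01], "dr": [0, 0, 0], "jaw": 0}, {"linear": [-0.02, 0, 0], "dr": [0, 0, 0], "jaw": 0}])

```text
clock: 34.88
tcp_pos: [0.4817, -0.1383, 0.2427]
orientation: [2.128, 2.297, 0.011]
contact_force: [-0.2, 0.7, -0.3]
grip_width: 0.0851
```

```bash
python3 plan.py; python3 - <<'E'
from h import *
for n in('scene','top'):
    im=grab(n,n+'14.png'); cv2.imwrite(f'pics/{n}14b.png',cv2.resize(im[:,:,::-1],(800,600),interpolation=cv2.INTER_CUBIC))
E
```

```text
t 34.88 p [ 0.4817 -0.1383  0.2427] psi 94.38 tilt [ 0.73 -0.13] F [-0.2  0.7 -0.3] w 0.0851 q [ 0.75  0.24 -0.68  1.92  0.18  1.03  0.07]
```

View pics/scene14b.png

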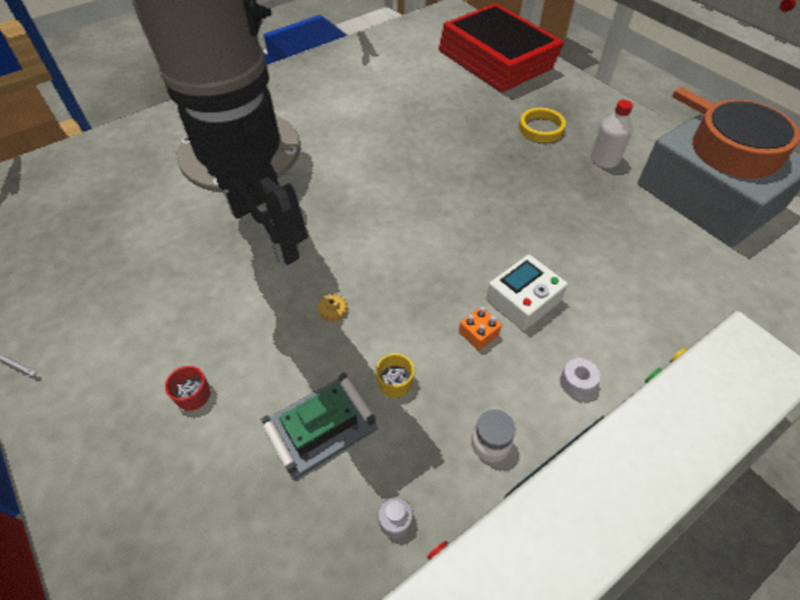

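View pics/top14b.png

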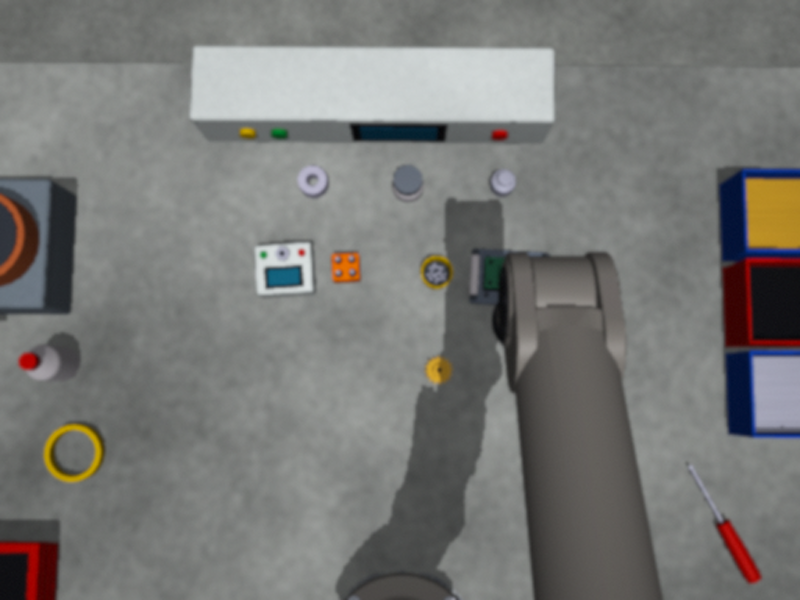

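```bash
python3 - <<'E'
import fit as F
from fit import *
ims={n:cv2.cvtColor(cv2.imread(f'pics/{n}14.png'),cv2.COLOR_BGR2RGB) for n in('top','scene')}
R={}
for k,q in {'yellow':(.5898,-.0517,0),'rack':(.5976,.0928,.07),'red':(.441,-.288,0)}.items():
    for v in (['top'],['scene']):
        try:
            x,e,D=F.fit(k,q,ims,v); print(k,v,x.round(4),np.degrees(x[2]).round(1),np.round(e,3)); R[k,v[0]]=x
        except Exception as ex: print(k,v,'fail',ex)
def loc(p,c,yaw):
    a=np.radians(yaw); d=np.array(p[:2])-c; return np.array([np.cos(a)*d[0]+np.sin(a)*d[1],-np.sin(a)*d[0]+np.cos(a)*d[1]])
for v,jc,tc in (('top',(.5858,-.1713),(.592,.1903)),('scene',(.5845,-.1705),(.5911,.1893))):
    for jy in(-2.5,-3.1):
        if ('yellow',v) in R: l=loc(R['yellow',v],jc,jy); print(v,'cup in jig',l.round(4),'gap',round(l[1]-.026-.062,4))
    if ('rack',v) in R: l=loc(R['rack',v],tc,4); print(v,'rack in tester',l.round(4),'gap',round(-l[1]-.022-.045,4))
E
python3 run5.py scene14.png top14.png
```

```text
yellow ['top'] [ 0.5916 -0.0529  0.1146] 6.6 [0.026]
yellow ['scene'] [ 0.5885 -0.0523 -0.0202] -1.2 [0.018]
rack ['top'] [0.5998 0.0934 0.0715] 4.1 [0.049]
rack ['scene'] [0.597  0.0946 0.1387] 7.9 [0.102]
red ['top'] fail attempt to get argmax of an empty sequence
red ['scene'] [ 0.439  -0.2879  0.0376] 2.2 [0.032]
top cup in jig [0.0006 0.1186] gap 0.0306
top cup in jig [-0.0006  0.1186] gap 0.0306
top rack in tester [ 0.0011 -0.0972] gap 0.0302
scene cup in jig [-0.0012  0.1183] gap 0.0303
scene cup in jig [-0.0024  0.1183] gap 0.0303
scene rack in tester [-0.0007 -0.0949] gap 0.0279
['top'] [ 0.5922 -0.1152 -0.1169] -6.7 [0.647]
['scene'] [ 0.5858 -0.1704 -0.0547] -3.1 [0.016]
```

Both gaps measure about 3 cm and everything is in line. The red cup has not moved (scene fit x .4388 before, .4390 now) and the gear is still at (333,307). Handing in.

```bash
python3 -c "
from bench import job; print(job.hand_in())"
```

```text
the job is handed in; nothing more can be done
None
```

The bench is set up as asked, and I handed the job in at about 35 s of the 106 s allowed. I set the shell on the jig first, then the cover on the shell, then placed the yellow cup and the orange rack.

| Item | What the last checks showed |
|---|---|
| Shell on jig | About 2 mm from the jig's centre in x and 1 mm in y, in line with it to about 1°, clear of both rollers |
| Cover on shell | Flush on the rim, knob up, turned about -3° like the jig |
| Yellow cup | Gap to the jig about 30 mm, within about 2 mm of the jig's line, upright |
| Orange rack | Gap to the tester 28–30 mm, within about 1 mm of the tester's middle, upright |
| Red cup and gear | No movement seen: the red cup's fitted position is unchanged, and I compared the gear by eye only |

The highest wrist force I saw was about 29 N, when the cover touched down. At hand-in the gripper was open and clear, about 24 cm above the bench.

**Checks that failed or disagreed:**
- **Camera agreement:** the two cameras differ by about 2–3 mm in x, roughly the calibration's stated accuracy.
- **Rack angle:** the rack's turn read 4° from above and 8° from the side. I set it to 4°, my reading of the tester's turn; the side fit was the poorer one.
- **Final top view:** the arm hid most of the jig, so the last top-view fit of the cover was unusable. The red cup's top-view fit also failed. Both rest on the side view, and the cover also on an earlier clear top view.

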